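Wax the carved blanks and lay them out to dry

TASK

Slide the paste box's cover fully open, take the brush from its stand and dip its bristles well into the paste well, then press the bristles on the turquoise inlay of every inlaid wooden block lying there, going from the palest wood to the darkest. Next dip the bristles well into the blue rinse cup and hang the brush upright in its stand again. In the end every inlaid block must lie flat in the white tray, inlay up, one to a bay, and the cover must be slid fully shut; leave the phone where it lies and do not tip the rinse cup.

Things in the scene. Friction and masses are not known exactly. Their poses are not given: they have to be found in the camera images.
- paste_box: fixed brown hardwood block, 210 (x) x 110 (y) x 60 mm high, origin at the centre of its underside; a round well 68 mm across and 50 mm deep opens in its top, centred 50 mm along its own +x; two dark rails 10 mm high run along the top at y = +-50 mm
- well_mouth (a point): centre of the well's mouth, at the block's top face (60 mm above the table); axes as the block's
- paste_cover (a joint): flat aluminium cover plate 90 x 88 x 5 mm that slides on the block's top along the block's own -x; 0 = closed over the well, 0.095 m = fully open; it slides stiffly (about 2 N) and stays where it is left
- cover_grip (a point): top centre of the red upright grip on the cover; the grip is 16 mm along the slide, 30 mm across and 32 mm tall above the plate (plate top 66 mm, grip top 98 mm above the table)
- brush_stand: fixed brown bored log, 80 mm across, 85 mm high, bore 33 mm across, in which the brush hangs by its collar; origin at the centre of its underside
- stand_mouth (a point): centre of the bore's mouth on top of the stand, 85 mm above the table
- brush: upright short brush, origin at the centre of the underside of its brass collar (48 mm across, 6 mm thick), z along the handle; above the collar a square blue handle 18 x 18 mm (sides along its x and y) up to 76 mm over the origin; below it a 17 mm ferrule and cream bristles 18 mm across; the bristle end is 75 mm below the origin and springs in by up to 12 mm (350 N/m)
- brush_tip (a point): centre of the bristles' end, 75 mm below the brush's origin when not pressed
- rinse_jar: loose blue open cup, 80 mm high, rim 76 mm across outside, wall 4 mm, origin at the centre of its underside
- rinse_jar_rim (a point): centre of the cup's mouth, 80 mm above its underside
- tray: fixed white shallow tray 150 (x) x 230 (y) mm, walls and dividers 5 mm thick and 12 mm high, floor 5 mm thick, three bays 140 x 70 mm side by side along y; origin at the centre of its underside
- phone: gold-coloured phone 150 x 74 x 9 mm lying on the table, origin at the centre of its underside
- bay0 (a point): centre of the floor of tray bay 0 (5 mm above the table); the bay's long side runs along the tray's x
- bay1 (a point): centre of the floor of tray bay 1 (5 mm above the table); the bay's long side runs along the tray's x
- bay2 (a point): centre of the floor of tray bay 2 (5 mm above the table); the bay's long side runs along the tray's x
- maple: loose block of pale cream maple, 100 (x) x 36 (y) x 24 mm high, origin at the centre of its underside; a round turquoise inlay 20 mm across in the middle of its top; may be absent
- maple_inlay (a point): centre of the turquoise inlay on top of the maple block, 24 mm above its underside
- cherry: loose block of red-brown cherry, 100 (x) x 36 (y) x 24 mm high, origin at the centre of its underside; a round turquoise inlay 20 mm across in the middle of its top; may be absent
- cherry_inlay (a point): centre of the turquoise inlay on top of the cherry block, 24 mm above its underside
- walnut: loose block of near-black walnut, 100 (x) x 36 (y) x 24 mm high, origin at the centre of its underside; a round turquoise inlay 20 mm across in the middle of its top; may be absent
- walnut_inlay (a point): centre of the turquoise inlay on top of the walnut block, 24 mm above its underside
Not all that is in view belongs to the job. What is shaped like the maple but green or purple is not meant.

How it is judged:
On the way, in this order (a step that is already met when the one before it is completed fails the run):
1. the paste cover is slid fully open (value of joint paste_cover above 0.085 m), for 0.3 s.
2. the bristles are dipped at least 20 mm into the paste well (horizontal distance between brush_tip and well_mouth below 0.028 m and z of brush_tip in the frame of well_mouth between -0.09 and -0.02 m), for 0.2 s.
3. the bristles press on the maple block's inlay (contact force between brush and maple above 0.2 N and distance between brush_tip and maple_inlay below 0.02 m), for 0.15 s.
4. the bristles press on the cherry block's inlay (contact force between brush and cherry above 0.2 N and distance between brush_tip and cherry_inlay below 0.02 m), for 0.15 s.
5. the bristles press on the walnut block's inlay (contact force between brush and walnut above 0.2 N and distance between brush_tip and walnut_inlay below 0.02 m), for 0.15 s.
6. the bristles are dipped at least 20 mm into the rinse cup (horizontal distance between brush_tip and rinse_jar_rim below 0.028 m and z of brush_tip in the frame of rinse_jar_rim between -0.09 and -0.02 m), for 0.2 s.
7. the brush hangs upright in its stand, let go (horizontal distance between brush and stand_mouth below 0.012 m and z of brush in the frame of stand_mouth between -0.006 and 0.006 m and angle between brush's own z axis and vertical below 0.12 rad and linear speed of brush below 0.03 m/s and contact force between the fingers and brush below 0.05 N), for 0.3 s.
At the end, for the whole second after the job is handed in: Every block present lies flat (within 0.12 rad) on the floor of the white tray, inlay up, one to a bay, at rest; the brush hangs in its stand by its collar (within 12 mm sideways, 6 mm in height, 0.12 rad of upright); the cover is shut to within 8 mm; the rinse cup stands upright (horizontal distance between brush and stand_mouth below 0.012 m and z of brush in the frame of stand_mouth between -0.006 and 0.006 m and angle between each of brush, maple, cherry, walnut's own z axis and vertical below 0.12 rad and linear speed of each of brush, maple, cherry, walnut below 0.03 m/s and value of joint paste_cover below 0.008 m and angle between rinse_jar's own z axis and vertical below 0.15 rad and x of maple in the frame of tray between -0.032 and 0.032 m and y of maple in the frame of tray between -0.105 and 0.105 m and z of maple in the frame of tray between -0.01 and 0.01 m and x of cherry in the frame of tray between -0.032 and 0.032 m and y of cherry in the frame of tray between -0.105 and 0.105 m and z of cherry in the frame of tray between -0.01 and 0.01 m and x of walnut in the frame of tray between -0.032 and 0.032 m and y of walnut in the frame of tray between -0.105 and 0.105 m and z of walnut in the frame of tray between -0.01 and 0.01 m); the robot touches nothing.
It fails at once if the rinse cup is tipped (angle between rinse_jar's own z axis and vertical above 0.6 rad).
It fails at once if the phone is shifted more than 40 mm (distance of phone from where it was at the start of the episode above 0.04 m).
Of maple, cherry, walnut only 2 to 3 are there at a start; the rules pass over those that are not, and their reading is None.
At some moment in a run one of maple, cherry, walnut may be knocked a few centimetres aside while the robot is not near it.
It also fails if it takes over 208 s, if anything falls off the work surface, if the arm or the gripper's body presses on something with over 40 N, if the wrist force passes 120 N, or if a joint passes its speed limit or range.

ROBOT

A 6-joint arm with a two-finger parallel gripper is mounted at the origin on the work surface. World frame = base frame: x ahead of the robot, y to its left, z up, the work surface at z = 0. Lengths are in m, angles in rad, forces in N, time in s.
With the tool pointing down it reaches from about 0.375 to 0.9 m from the base axis. Payload 3.1 kg.
Tool frame: the origin (TCP) lies between the finger pads; the fingertips stand 19 mm ahead of it and the grasp point (between the pads) is the TCP; z points along the fingers, y is the line along which they close (so a half turn about z gives the same grasp; the last joint's range is limited). The gripper opens to 87 mm and grips with 3 to 60 N. Pads are 19 mm wide; open, the fingers measure 117 mm over their backs; the gripper's body (75 mm by 190 mm) begins 51 mm behind the grasp point.
Start: joints at [0.967, 0.527, 1.433, -0, 1.181, -0.178], TCP at [0.258, 0.569, 0.242] pointing down, gripper open.
Joint ranges: [-3.08, 3.08], [-0.75, 2.2], [0.22, 2.44], [-1.43, 4.57], [0, 2.65], [-2.85, 2.85]. Speed limits (rad/s): [2.79, 2.79, 3.14, 3.14, 3.14, 3.14].

INTERFACE

Orientations are given as a unit quaternion [x, y, z, w].
In Python, from rig import telemetry, viewer, hand_in gives the robot as it stands. The module is installed in compiled form; this text tells all that it offers.
- The arm moves only by the shell command python3 -m creep 'ROWS' [FORCE]. ROWS is JSON, a list of rows, each an object with "translation": the shift along the tool's x, y, z in mm, a list of three; "roll": the turn about the tool's z in degrees; "gripper": the finger opening in mm, from 0 to 87. In form: [{"translation": [tx, ty, tz], "roll": roll, "gripper": gripper}, ...]. A call has 1 to 5 rows; each row is the pose to reach, as a shift and turn from the pose commanded when the call began, along the tool's axes at that moment; what a row does not reach only later rows make up. A row lasts 1/12 s, in which the tool goes at most 41.7 mm and 7.16 degrees, less where a joint would pass 70% of its speed; a pose out of reach is approached as far as the arm can. A call with a gripper value outside its range is refused whole. The fingers move at their own pace and stop on an object; FORCE is the grip in N (left out, the last holds). Time passes only in rows, so rows that repeat a pose let the fingers close. It gives the time, the measured TCP pose, the force, the opening and the grip force at its end, in the units of the state.
- telemetry.get_obs(): the state, without advancing time (a new reading comes with each control period).
- viewer.camera(name): name is "side" or "top" or "wrist"; returns the picture (480x640x3 uint8, blue, green, red); there is no depth.
- viewer.camera_info(name): a dict with "intrinsics" (3x3 intrinsics, pixels), "rvec" (rotation vector, rad) and "tvec" (3), from world to camera coordinates, as OpenCV has them; the wrist camera has in their place "hand_eye" (4x4, takes a point from camera to tool coordinates, whose origin is the TCP and whose axes are the flange's). Camera axes: x right, y down, z forward; pixel columns grow to the right and rows downward; lengths in m; the calibration is good to about 2 mm. A picture is of the moment at which its call begins: read the wrist's pose just before it. camera_info takes no time and is no camera call.
- hand_in(): hands the job in; it is judged then, once.
Trained networks look in the newest picture that a camera, given by its name, has taken for a name from the list of things; names that differ only in an ending like _2 or _b are one class to them, and where a whole thing is asked for, a point or a joint stands for the part that bears it (a point fixed in the world has none). Each returns a list of dicts, best first, with "p" (0 to 1); they miss things now and then, are a little off and sometimes report something else, mostly with a low value. They report only what shows in the picture. A call takes as long as a camera call. They do not tell look-alikes from the thing itself.
- viewer.recognise(camera, thing): "bbox" ([left, top, width, height] in pixels, round what is visible of it).
The state is a dict: "time": time; "q": joint angles; "joint_velocities": joint speeds; "joint_torque": joint torques, N m; "position": TCP position; "tool_rot": TCP orientation; "ft_force": force on the tool from outside, world axes, zero at the start; "moment": the same for the moment, N m; "grip_width": finger opening in m; "grip_force": force on a finger pad.
Only numpy, scipy, OpenCV 4.12 (cv2) and the standard library are available. Lean on these libraries where they do the work, as an engineer would, in place of code of your own. Each camera call takes 0.05 s, during which the arm holds its last target. There are 200 camera calls.

## Working session

There is one attempt and no reset: what is moved stays moved. The work goes in short steps, Python scripts to look and compute and a shell command to move; the robot and the scene stay as the last step left them, time stands still between calls to the robot, and variables do not carry over. Pictures are saved under pics/ and viewed, at most 18 in all, crops included, and the job is handed in when it is done.

```bash
mkdir -p pics
cat > h.py <<'E'
import numpy as np, cv2
from scipy.spatial.transform import Rotation as R
from rig import telemetry, viewer
def cam(n):
    i=viewer.camera_info(n); K=np.array(i["intrinsics"],float)
    if n=="wrist":
        o=telemetry.get_obs(); T=np.eye(4); T[:3,:3]=R.from_quat(o["tool_rot"]).as_matrix(); T[:3,3]=o["position"]
        M=T@np.array(i["hand_eye"]); return K,M[:3,:3],M[:3,3]
    Rm=cv2.Rodrigues(np.array(i["rvec"],float))[0]; t=np.array(i["tvec"],float).ravel()
    return K,Rm.T,-Rm.T@t
def pix2w(c,u,v,z):
    K,Rw,p=c; d=Rw@np.linalg.solve(K,[u,v,1]); return p+d*(z-p[2])/d[2]
def w2pix(c,P):
    K,Rw,p=c; q=K@(Rw.T@(np.array(P)-p)); return q[:2]/q[2]
def rel(P):
    "shift in tool axes, mm, from the present pose to world point P"
    o=telemetry.get_obs(); return R.from_quat(o["tool_rot"]).inv().apply(np.array(P)-o["position"])*1000
E
python3 - <<'E'
from h import *
for n in ["top","side","wrist"]:
    im=viewer.camera(n); cv2.imwrite(f"pics/{n}0.png",im)
    c=cam(n); print(n,c[2].round(3),c[1][:,2].round(2),c[0][0,0])
    if n=="wrist": continue
    for t,z in [("paste_box",.06),("cover_grip",.098),("brush_stand",.085),("brush",.076),("rinse_jar",.08),("tray",.01),("phone",.009),("maple",.024),("cherry",.024),("walnut",.024)]:
        for r in viewer.recognise(n,t)[:4]:
            if r["p"]<.2: continue
            b=r["bbox"]; print(n,t,round(r["p"],2),np.round(b).astype(int),pix2w(c,b[0]+b[2]/2,b[1]+b[3]/2,z)[:2].round(3))
print(telemetry.get_obs())
E
```

```text
top [ 0.477 -0.008  0.953] [ 0.1  -0.02 -0.99] 438.22730647156743
top paste_box 0.8 [403 193  65 110] [ 0.556 -0.275]
top paste_box 0.5 [413 207  48  46] [ 0.595 -0.279]
top paste_box 0.45 [100 235 116  71] [0.494 0.287]
top cover_grip 0.86 [415 202  46  49] [ 0.596 -0.269]
top brush 0.89 [322 182  25  23] [ 0.66  -0.065]
top rinse_jar 0.67 [239 175  35  38] [0.653 0.095]
top tray 0.77 [101 236 116  72] [0.492 0.303]
top phone 0.75 [145 115  55  75] [0.754 0.291]
top phone 0.58 [239 172  38  42] [0.67 0.1 ]
top maple 0.83 [477 253  51  33] [ 0.518 -0.43 ]
top maple 0.68 [341 264  18  47] [ 0.47  -0.104]
top cherry 0.39 [103 237 116  71] [0.489 0.293]
top walnut 0.91 [250 256  19  46] [0.483 0.087]
side [0.472 0.725 0.785] [ 0.06 -0.73 -0.68] 468.44613209065074
side paste_box 0.79 [280 165  88  57] [ 0.557 -0.228]
side brush_stand 0.9 [258 216  35  49] [ 0.643 -0.011]
side brush 0.68 [263 200  22  33] [ 0.662 -0.103]
side brush 0.37 [235 267  38  45] [0.661 0.125]
side rinse_jar 0.73 [237 265  36  48] [0.657 0.127]
side tray 0.97 [276 342  96 130] [0.5   0.322]
side tray 0.22 [257 217
[... 458 characters left out ...]
ay([ 9.66486024e-01,  5.27472735e-01,  1.43266527e+00,  2.74554571e-05,
        1.18138792e+00, -1.78471931e-01]), 'joint_velocities': array([ 8.25766061e-04,  4.02884871e-05,  7.72404457e-04,  4.11112581e-04,
       -1.33708066e-04, -1.38632562e-04]), 'joint_torque': array([ 4.48711053e-04, -4.40023291e+01, -1.76983112e+01,  6.33329549e-02,
        5.04398660e-02, -3.07069877e-05]), 'position': array([0.25812909, 0.56920668, 0.24157625]), 'tool_rot': array([2.11319155e-01, 9.77417113e-01, 3.56837662e-05, 9.86926450e-07]), 'ft_force': array([ 0.21758996, -0.17132414,  0.04358642]), 'moment': array([-0.00861649, -0.04749252, -0.01070252]), 'grip_force': 0.0, 'grip_width': 0.08700090197918549}
```

View pics/top0.png

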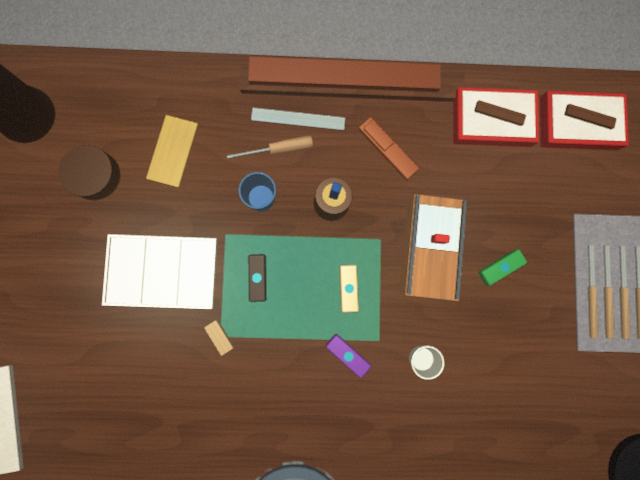

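View pics/side0.png

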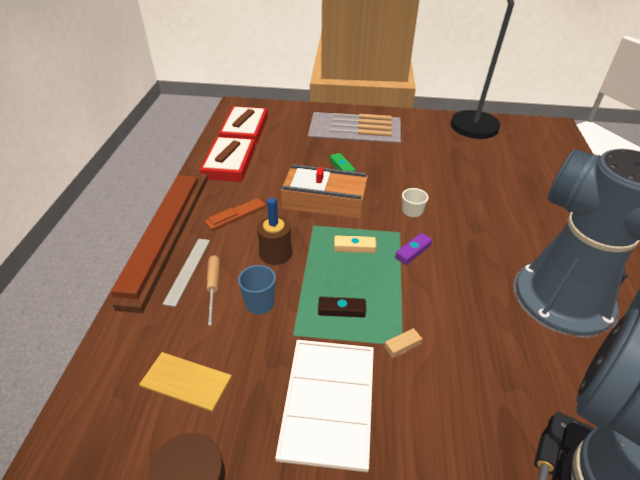

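The top view shows:

| Thing | Pixel | Could be taken for it |
|---|---|---|
| maple | cream, (349,288) | green (503,267), purple (349,356), plain offcut (218,338) |
| walnut | near-black with inlay, (257,278) | dark bars without inlay in red boxes, (500,113) and (590,117) |
| cherry | none; the red-brown things at (388,148) and (345,72) have no inlay | – |
| rinse cup | blue, (257,191) | white cup (427,362) |
| brush and stand | (334,195) | dark disc (86,171) |
| grip | (440,239) | – |
| tray | (160,272) | – |
| phone | gold, (172,151) | – |

I choose the cream and near-black blocks, and check them in a close crop.

```bash
cat > m.py <<'E'
from h import *
def seg(hsv,lo,hi,box):
    m=cv2.inRange(hsv,np.array(lo),np.array(hi)); k=np.zeros_like(m); l,t,r,b=box; k[t:b,l:r]=m[t:b,l:r]
    cs,_=cv2.findContours(k,cv2.RETR_EXTERNAL,cv2.CHAIN_APPROX_NONE)
    return max(cs,key=cv2.contourArea) if cs else None
def rect(c,ct,z):
    W=np.array([pix2w(c,*p,z)[:2] for p in ct[:,0,:]],np.float32)
    (x,y),(a,b),_=r=cv2.minAreaRect(W); B=cv2.boxPoints(r)
    e=max((B[1]-B[0],B[2]-B[1]),key=np.linalg.norm); yaw=np.degrees(np.arctan2(e[1],e[0]))
    return np.round([x,y,max(a,b),min(a,b)],4),round((yaw+90)%180-90,1)
E
python3 - <<'E'
from m import *
im=cv2.imread("pics/top0.png"); h=cv2.cvtColor(im,cv2.COLOR_BGR2HSV); c=cam("top")
T=dict(maple=((15,40,140),(35,170,255),(335,258,362,315),.024),
 walnut=((0,0,0),(179,255,60),(244,250,271,305),.024),
 maple_inlay=((80,120,80),(100,255,255),(335,258,362,315),.024),
 walnut_inlay=((80,120,80),(100,255,255),(244,250,271,305),.024),
 grip=((0,170,120),(6,255,255),(425,225,455,250),.098),
 cover=((0,0,140),(179,60,255),(405,195,470,260),.065),
 handle=((105,120,30),(125,255,255),(320,175,350,205),.16),
 cup=((95,80,20),(125,255,255),(232,168,280,215),.08),
 tray=((0,0,130),(179,60,255),(95,228,222,315),.012))
for k,(lo,hi,b,z) in T.items():
    s=seg(h,lo,hi,b); print(k, None if s is None else (cv2.boundingRect(s),rect(c,s,z)))
cv2.imwrite("pics/crop1.png",cv2.resize(im[165:315,225:475],None,fx=3.2,fy=3.2,interpolation=cv2.INTER_CUBIC))
E
```

```text
maple ((340, 265, 19, 48), (array([ 0.4684, -0.1012,  0.0988,  0.0364]), np.float32(3.5)))
walnut ((265, 278, 1, 22), (array([0.4629, 0.0749, 0.0439, 0.    ]), np.float32(2.3)))
maple_inlay ((346, 285, 7, 7), (array([ 0.4688, -0.102 ,  0.0128,  0.0126]), np.float32(-88.4)))
walnut_inlay ((253, 274, 8, 8), (array([0.4853, 0.0937, 0.0148, 0.0147]), np.float32(-88.3)))
grip ((434, 234, 15, 9), (array([ 0.5724, -0.2749,  0.0283,  0.0147]), np.float32(86.1)))
cover ((415, 204, 47, 48), (array([ 0.5985, -0.2792,  0.0905,  0.0895]), np.float32(-4.8)))
handle ((331, 183, 10, 10), (array([ 0.6534, -0.0604,  0.0172,  0.0146]), np.float32(-16.7)))
cup ((239, 173, 37, 37), (array([0.6587, 0.0938, 0.0738, 0.0725]), np.float32(1.9)))
tray ((102, 234, 115, 75), (array([0.4933, 0.3007, 0.2333, 0.1519]), np.float32(89.6)))
```

View pics/crop1.png

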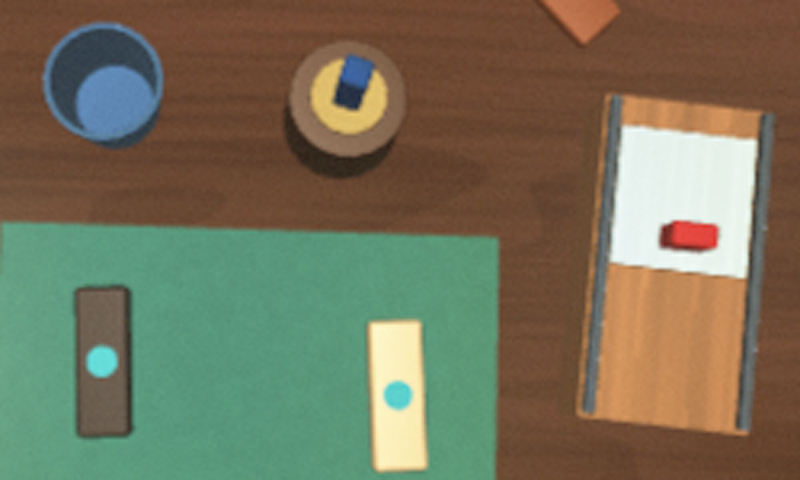

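Crop: near-black block with inlay at (102,361), cream block with inlay at (398,395), red grip at (692,236), and the brush in its stand at (348,97). These confirm the choice, and only maple and walnut are present. I start for the grip.

```bash
python3 -m creep '[{"translation":[-29,-29,0],"roll":7,"gripper":87},{"translation":[-58,-58,0],"roll":14,"gripper":87},{"translation":[-87,-87,0],"roll":21,"gripper":87},{"translation":[-116,-116,0],"roll":28,"gripper":87},{"translation":[-145,-145,0],"roll":35,"gripper":87}]' 20
cat > to.py <<'E'
import sys; from h import *
P=[float(a) for a in sys.argv[1:4]]; o=telemetry.get_obs(); x=R.from_quat(o["tool_rot"]).as_matrix()[:,1]
print("t",round(o["time"],2),"pos",o["position"].round(4),"yaw of tool y",np.degrees(np.arctan2(x[1],x[0])).round(1),"rel",rel(P).round(1),"w",o["grip_width"].round(4),"F",o["ft_force"].round(1))
E
python3 to.py .572 -.276 .2
```

```text
time: 1.57
position: [0.3305, 0.3757, 0.2417]
tool_rot: [0.498, 0.867, 0.0, 0.0]
ft_force: [1.5, -0.3, -0.9]
grip_width: 0.0869
grip_force: 0.0Traceback (most recent call last):
  File "to.py", line 3, in <module>
    print("t",round(o["time"],2),"pos",o["position"].round(4),"yaw of tool y",np.degrees(np.arctan2(x[1],x[0])).round(1),"rel",rel(P).round(1),"w",o["grip_width"].round(4),"F",o["ft_force"].round(1))
                                                                                                                                                   ^^^^^^^^^^^^^^^^^^^^^
AttributeError: 'float' object has no attribute 'round'
```

```bash
sed -i 's/o\["grip_width"\].round(4)/round(float(o["grip_width"]),4)/' to.py
python3 -m creep '[{"translation":[-40,-7,0],"roll":7,"gripper":87},{"translation":[-80,-14,0],"roll":14,"gripper":87},{"translation":[-120,-21,0],"roll":21,"gripper":87},{"translation":[-160,-28,0],"roll":28,"gripper":87},{"translation":[-200,-35,0],"roll":35,"gripper":87}]' >/dev/null; python3 to.py .572 -.276 .2
```

```text
t 1.98 pos [0.4024 0.1855 0.2419] yaw of tool y -4.7 rel [-446.  207.   42.] w 0.0874 F [1.1 0.6 0.1]
```

```bash
python3 -m creep '[{"translation":[-37,17,0],"roll":0,"gripper":87},{"translation":[-74,34,0],"roll":0,"gripper":87},{"translation":[-111,51,0],"roll":0,"gripper":87},{"translation":[-148,68,0],"roll":0,"gripper":87},{"translation":[-185,85,0],"roll":0,"gripper":87}]' >/dev/null
python3 -m creep '[{"translation":[-37,17,0],"roll":0,"gripper":87},{"translation":[-74,34,0],"roll":0,"gripper":87},{"translation":[-111,51,0],"roll":0,"gripper":87},{"translation":[-130,68,0],"roll":0,"gripper":87},{"translation":[-130,68,0],"roll":0,"gripper":87}]' >/dev/null; python3 to.py .572 -.276 .2
python3 - <<'E'
from m import *
im=viewer.camera("wrist"); cv2.imwrite("pics/w1.png",im)
c=cam("wrist"); h=cv2.cvtColor(im,cv2.COLOR_BGR2HSV)
for z in [.098]:
    s=seg(h,(0,150,80),(8,255,255),(0,0,640,480)); print(cv2.boundingRect(s),rect(c,s,z))
E
```

```text
t 2.82 pos [ 0.5342 -0.1443  0.242 ] yaw of tool y -4.7 rel [-128.    48.2   42.8] w 0.087 F [ 1.  -1.1  0.3]
(370, 348, 22, 25) (array([ 0.5711, -0.2518,  0.021 ,  0.0162]), np.float32(87.1))
```

View pics/w1.png

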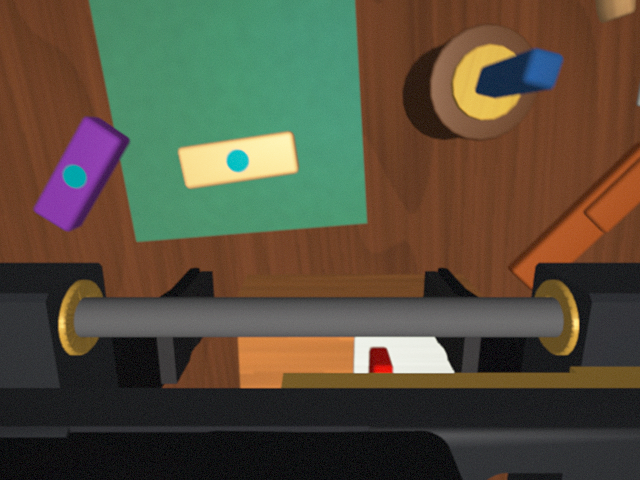

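The wrist view shows the red grip at (380,360), partly behind the gripper, maple at (238,160), and the brush collar at (488,82). The grip's x of 0.571 agrees with the top camera. I measure the brush here too, and go to the grip.

```bash
python3 - <<'E'
from m import *
im=cv2.imread("pics/w1.png"); c=cam("wrist"); h=cv2.cvtColor(im,cv2.COLOR_BGR2HSV)
s=seg(h,(18,120,120),(32,255,255),(430,30,540,140)); print("collar",cv2.boundingRect(s),rect(c,s,.091))
s=seg(h,(105,120,30),(125,255,255),(460,30,580,120)); p=cv2.approxPolyDP(cv2.convexHull(s),2.5,True)[:,0]; print(p.tolist(),[pix2w(c,*q,.161)[:2].round(4).tolist() for q in p])
for n,b,z in [("maple",(140,120,310,200),.024)]:
    s=seg(h,(80,120,80),(100,255,255),b); print(n,rect(c,s,z))
E
python3 -m creep '[{"translation":[-37,14,0],"roll":0,"gripper":87},{"translation":[-74,28,0],"roll":0,"gripper":87},{"translation":[-111,42,20],"roll":0,"gripper":87},{"translation":[-128,48,50],"roll":0,"gripper":87},{"translation":[-128,48,80],"roll":0,"gripper":87}]' >/dev/null;
python3 -m creep '[{"translation":[0,0,30],"roll":0,"gripper":87},{"translation":[0,0,50],"roll":0,"gripper":87},{"translation":[0,0,70],"roll":0,"gripper":87},{"translation":[0,0,70],"roll":0,"gripper":87},{"translation":[0,0,70],"roll":0,"gripper":87}]' >/dev/null; python3 to.py .571 -.276 .088
python3 -m creep '[{"translation":[0,0,0],"roll":0,"gripper":5},{"translation":[0,0,0],"roll":0,"gripper":5},{"translation":[0,0,0],"roll":0,"gripper":5},{"translation":[0,0,0],"roll":0,"gripper":5},{"translation":[0,0,0],"roll":0,"gripper":5}]' 20;python3 to.py .571 -.276 .088
```

```text
collar (452, 44, 69, 76) (array([ 0.6498, -0.0565,  0.0481,  0.0438]), np.float32(-79.6))
[[561, 56], [549, 88], [498, 95], [477, 91], [485, 68], [537, 49]] [[0.6607, -0.051], [0.6556, -0.0658], [0.6298, -0.0671], [0.6191, -0.0643], [0.623, -0.0536], [0.6486, -0.0467]]
maple (array([ 0.4663, -0.0968,  0.0173,  0.0168]), np.float32(-4.6))
t 3.7 pos [ 0.5675 -0.2681  0.0907] yaw of tool y -4.3 rel [-7.6  4.1  2.7] w 0.0868 F [0.8 0.4 0.6]
time: 4.12
position: [0.5688, -0.27, 0.0926]
tool_rot: [0.734, 0.679, 0.0, 0.001]
ft_force: [-0.0, -0.2, 0.2]
grip_width: 0.0612
grip_force: 0.0
t 4.12 pos [ 0.5688 -0.27    0.0926] yaw of tool y -4.4 rel [-5.8  2.6  4.6] w 0.0612 F [-0.  -0.2  0.2]
```

```bash
python3 -m creep '[{"translation":[-5,2,3],"roll":0,"gripper":5},{"translation":[-5,2,3],"roll":0,"gripper":5},{"translation":[-5,2,3],"roll":0,"gripper":5},{"translation":[-5,2,3],"roll":0,"gripper":5},{"translation":[-5,2,3],"roll":0,"gripper":5}]' >/dev/null
python3 -m creep '[{"translation":[0,0,0],"roll":0,"gripper":5},{"translation":[0,0,0],"roll":0,"gripper":5},{"translation":[0,0,0],"roll":0,"gripper":5},{"translation":[0,0,0],"roll":0,"gripper":5},{"translation":[0,0,0],"roll":0,"gripper":5}]';python3 to.py .571 -.276 .088
```

```text
time: 4.95
position: [0.5702, -0.275, 0.0885]
tool_rot: [0.734, 0.679, 0.0, 0.0]
ft_force: [0.9, -0.6, -1.5]
grip_width: 0.0157
grip_force: 20.0
t 4.95 pos [ 0.5702 -0.275   0.0885] yaw of tool y -4.4 rel [-0.9  0.9  0.5] w 0.0157 F [ 0.9 -0.6 -1.5]
```

```bash
python3 -m creep '[{"translation":[0,-15,0],"roll":0,"gripper":5},{"translation":[0,-30,0],"roll":0,"gripper":5},{"translation":[0,-45,0],"roll":0,"gripper":5},{"translation":[0,-60,0],"roll":0,"gripper":5},{"translation":[0,-70,0],"roll":0,"gripper":5}]'
python3 -m creep '[{"translation":[0,-10,0],"roll":0,"gripper":5},{"translation":[0,-18,0],"roll":0,"gripper":5},{"translation":[0,-25,0],"roll":0,"gripper":5},{"translation":[0,-26,0],"roll":0,"gripper":5},{"translation":[0,-26,0],"roll":0,"gripper":5}]';python3 to.py .571 -.276 .088
```

```text
time: 5.37
position: [0.4991, -0.2691, 0.0885]
tool_rot: [0.734, 0.679, 0.0, -0.0]
ft_force: [1.4, 0.6, -2.8]
grip_width: 0.0159
grip_force: 20.0
time: 5.78
position: [0.4892, -0.27, 0.0893]
tool_rot: [0.736, 0.677, 0.009, 0.014]
ft_force: [42.3, 11.2, -22.7]
grip_width: 0.0185
grip_force: 20.4
t 5.78 pos [ 0.4892 -0.27    0.0893] yaw of tool y -4.8 rel [ 0.9 82.   3.9] w 0.0185 F [ 42.3  11.2 -22.7]
```

```bash
python3 -m creep '[{"translation":[0,12,0],"roll":0,"gripper":5},{"translation":[0,12,0],"roll":0,"gripper":5},{"translation":[0,12,0],"roll":0,"gripper":5}]'
python3 - <<'E'
from m import *
c=cam("top"); 
B=np.array([pix2w(c,225+u/3.2,165+v/3.2,.065)[:2] for u,v in [(608,95),(773,113),(748,434),(578,415)]]); print(B.round(3).tolist(),B.mean(0).round(4))
im=viewer.camera("top"); cv2.imwrite("pics/top1.png",im); cv2.imwrite("pics/crop2.png",cv2.resize(im[180:320,350:500],None,fx=4,fy=4,interpolation=cv2.INTER_CUBIC))
E
python3 to.py .571 -.276 .088
```

```text
time: 6.03
position: [0.491, -0.2698, 0.0891]
tool_rot: [0.734, 0.679, 0.002, 0.005]
ft_force: [11.9, 2.3, -6.1]
grip_width: 0.0155
grip_force: 20.0
[[0.665, -0.231], [0.657, -0.338], [0.45, -0.321], [0.459, -0.213]] [ 0.5577 -0.2759]
t 6.08 pos [ 0.491  -0.2698  0.0891] yaw of tool y -4.5 rel [ 0.  80.3  2. ] w 0.0161 F [12.7  2.9 -5.8]
```

View pics/crop2.png

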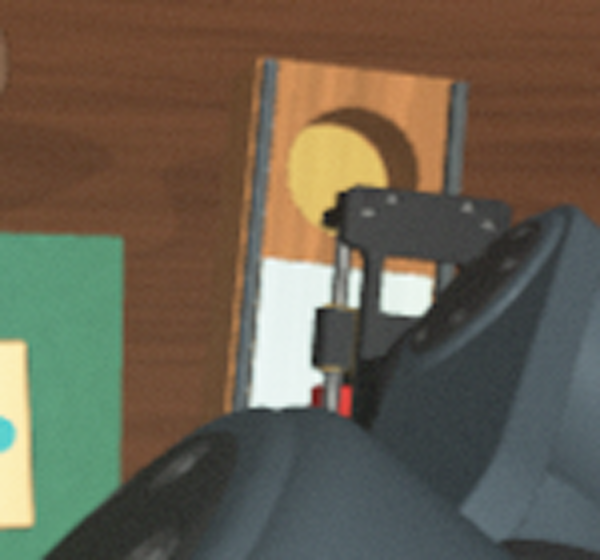

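The crop shows the well open at (353,170), with the cover edge (~260) at mid-box. It stopped hard at the end, so the cover is fully open; it had started about 10 mm open. I release and go to the brush.

```bash
python3 -m creep '[{"translation":[0,3,0],"roll":0,"gripper":40},{"translation":[0,3,0],"roll":0,"gripper":40},{"translation":[0,3,0],"roll":0,"gripper":60},{"translation":[0,3,0],"roll":0,"gripper":60},{"translation":[0,3,0],"roll":0,"gripper":60}]' >/dev/null
python3 -m creep '[{"translation":[0,3,-40],"roll":0,"gripper":87},{"translation":[0,3,-80],"roll":0,"gripper":87},{"translation":[0,3,-120],"roll":0,"gripper":87},{"translation":[0,3,-160],"roll":0,"gripper":87},{"translation":[0,3,-160],"roll":0,"gripper":87}]'
python3 - <<'E'
from m import *
c=cam("top"); im=viewer.camera("top"); cv2.imwrite("pics/top2.png",im)
print("mouth",pix2w(c,438.2,222.5,.06),"edge",pix2w(c,435,245.5,.066), "box z.06", pix2w(c,436.6,247.5,.065))
w=viewer.camera("wrist"); cv2.imwrite("pics/w2.png",w); c=cam("wrist"); h=cv2.cvtColor(w,cv2.COLOR_BGR2HSV)
s=seg(h,(18,120,120),(32,255,255),(300,0,640,240)); print("collar",cv2.boundingRect(s),rect(c,s,.091))
E
python3 to.py .6 -.06 .25
```

```text
time: 6.92
position: [0.4956, -0.2719, 0.2567]
tool_rot: [0.734, 0.679, 0.001, 0.008]
ft_force: [-0.3, -0.7, 0.6]
grip_width: 0.0746
grip_force: 0.0
mouth [ 0.60923863 -0.28071636  0.06      ] edge [ 0.56060613 -0.27234029  0.066     ] box z.06 [ 0.55668713 -0.27594854  0.065     ]
collar (416, 167, 61, 67) (array([ 0.5863, -0.2642,  0.0472,  0.0447]), np.float32(19.3))
t 7.02 pos [ 0.4926 -0.2696  0.2506] yaw of tool y -4.4 rel [217.3  91.    0.3] w 0.0819 F [-0.2  0.4 -1.5]
```

View pics/w2.png

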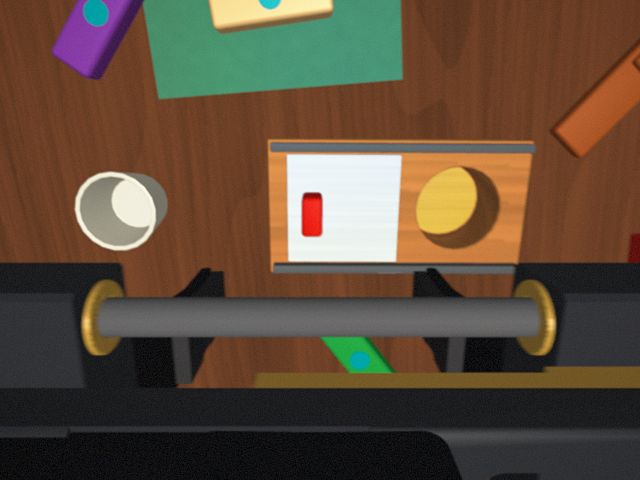

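The wrist view shows the cover clear of the well: plate edge at column 400, well mouth centred near (457,207). The next move brings the brush under the wrist camera.

```bash
python3 - <<'E'
from m import *
c=cam("wrist"); print([pix2w(c,u,207,z)[:2].round(4).tolist() for u,z in [(457,.06),(287,.066),(400,.066)]])
E
python3 -m creep '[{"translation":[33,24,0],"roll":0,"gripper":87},{"translation":[66,48,0],"roll":0,"gripper":87},{"translation":[99,72,0],"roll":0,"gripper":87},{"translation":[132,96,0],"roll":0,"gripper":87},{"translation":[150,130,0],"roll":0,"gripper":87}]'>/dev/null
python3 -m creep '[{"translation":[0,0,0],"roll":0,"gripper":60},{"translation":[0,0,0],"roll":0,"gripper":60},{"translation":[0,0,0],"roll":0,"gripper":60}]'>/dev/null
python3 - <<'E'
from m import *
w=viewer.camera("wrist"); cv2.imwrite("pics/w3.png",w); c=cam("wrist"); h=cv2.cvtColor(w,cv2.COLOR_BGR2HSV)
s=seg(h,(18,120,120),(32,255,255),(150,0,560,240)); print("collar",cv2.boundingRect(s),rect(c,s,.091))
s=seg(h,(105,120,80),(125,255,255),(150,0,560,240)); p=cv2.approxPolyDP(cv2.convexHull(s),2.5,True)[:,0]; print(p.tolist(),[pix2w(c,*q,.161)[:2].round(4).tolist() for q in p])
cv2.imwrite("pics/crop3.png",w[0:270])
E
python3 to.py .652 -.06 .25
```

```text
[[0.6056, -0.2752], [0.4685, -0.2634], [0.5583, -0.2704]]
collar (313, 85, 69, 72) (array([ 0.6559, -0.0608,  0.0474,  0.047 ]), np.float32(87.6))
[[345, 101], [372, 107], [365, 136], [337, 130], [339, 112]] [[0.651, -0.0514], [0.665, -0.0555], [0.6606, -0.0701], [0.6459, -0.0658], [0.6475, -0.0567]]
t 7.73 pos [ 0.6315 -0.1297  0.2468] yaw of tool y -4.4 rel [71.  15.  -3.2] w 0.0706 F [-0.1 -1.  -0.1]
```

View pics/crop3.png

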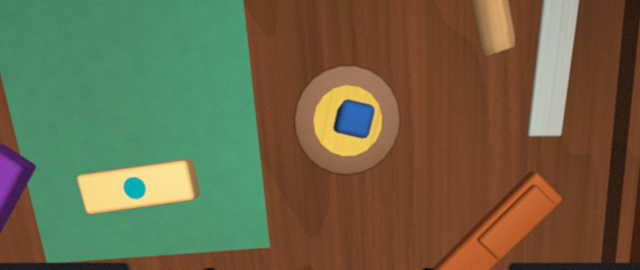

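The brush collar is at (348,121), giving (0.656,-0.061). The handle top agrees, with yaw −16°. I grasp it.

```bash
python3 -m creep '[{"translation":[35,10,0],"roll":6,"gripper":70},{"translation":[70,19,0],"roll":12,"gripper":70},{"translation":[70,19,0],"roll":12,"gripper":70},{"translation":[70,19,30],"roll":12,"gripper":70},{"translation":[70,19,30],"roll":12,"gripper":70}]'>/dev/null
python3 to.py .656 -.061 .14
```

```text
t 8.15 pos [ 0.6537 -0.0611  0.2141] yaw of tool y -16.4 rel [ 0.8  2.9 74.1] w 0.0701 F [-0.1  0.5 -1.3]
```

```bash
python3 -m creep '[{"translation":[0,3,20],"roll":0,"gripper":70},{"translation":[0,3,40],"roll":0,"gripper":70},{"translation":[0,3,60],"roll":0,"gripper":70},{"translation":[0,3,70],"roll":0,"gripper":50},{"translation":[0,3,70],"roll":0,"gripper":30}]'>/dev/null
python3 to.py .656 -.061 .14
python3 -m creep '[{"translation":[0,0,0],"roll":0,"gripper":5},{"translation":[0,0,0],"roll":0,"gripper":5},{"translation":[0,0,0],"roll":0,"gripper":5},{"translation":[0,0,0],"roll":0,"gripper":5},{"translation":[0,0,0],"roll":0,"gripper":5}]' 25 >/dev/null
python3 -m creep '[{"translation":[0,0,0],"roll":0,"gripper":5},{"translation":[0,0,0],"roll":0,"gripper":5},{"translation":[0,0,0],"roll":0,"gripper":5},{"translation":[0,0,0],"roll":0,"gripper":5},{"translation":[0,0,0],"roll":0,"gripper":5}]' 25
python3 to.py .656 -.061 .14
```

```text
t 8.57 pos [ 0.6579 -0.0627  0.146 ] yaw of tool y -16.5 rel [ 1.1 -2.2  6. ] w 0.063 F [ 0.3 -0.1 -0.3]
time: 9.4
position: [0.6605, -0.0618, 0.1487]
tool_rot: [0.801, 0.599, 0.0, -0.0]
ft_force: [-1.5, -1.1, 2.9]
grip_width: 0.0179
grip_force: 25.0
t 9.4 pos [ 0.6605 -0.0618  0.1487] yaw of tool y -16.4 rel [-0.6 -4.6  8.7] w 0.0179 F [-1.5 -1.1  2.9]
```

```bash
python3 -m creep '[{"translation":[0,0,-25],"roll":0,"gripper":5},{"translation":[0,0,-55],"roll":0,"gripper":5},{"translation":[0,0,-85],"roll":0,"gripper":5},{"translation":[0,0,-115],"roll":0,"gripper":5},{"translation":[0,0,-120],"roll":0,"gripper":5}]'>/dev/null
python3 -m creep '[{"translation":[0,0,0],"roll":0,"gripper":5},{"translation":[0,0,0],"roll":0,"gripper":5},{"translation":[0,0,0],"roll":0,"gripper":5}]'>/dev/null
python3 to.py .607 -.278 .155
python3 - <<'E'
from m import *
w=viewer.camera("side"); cv2.imwrite("pics/crop4.png",cv2.resize(w[100:300,180:400],None,fx=3,fy=3))
E
python3 to.py .607 -.278 .155
```

```text
t 10.07 pos [ 0.6592 -0.0616  0.2662] yaw of tool y -16.4 rel [-222.3   11.5  111.2] w 0.0179 F [-0.9 -0.5 -2.3]
t 10.12 pos [ 0.6593 -0.0616  0.266 ] yaw of tool y -16.4 rel [-222.3   11.5  110.9] w 0.018 F [ 0.  -0.5 -1.2]
```

View pics/crop4.png

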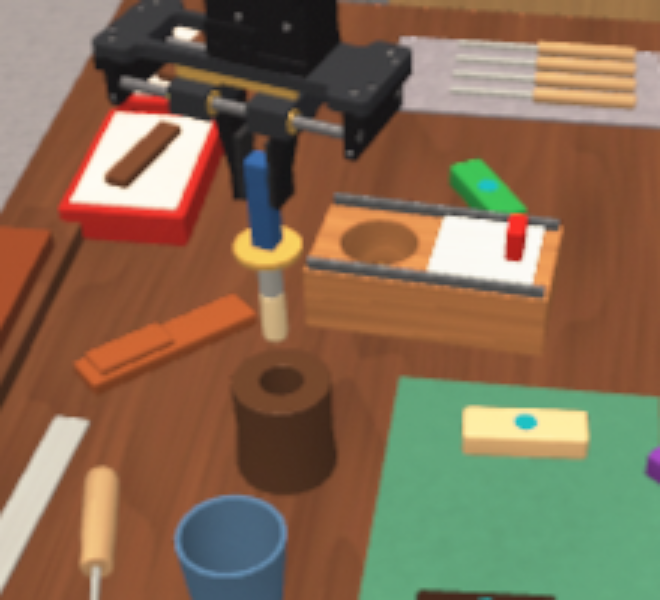

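The side crop shows the brush upright in the fingers at (262,230), with the empty stand bore at (282,380). Now I dip it in the well.

```bash
python3 -m creep '[{"translation":[-37,2,0],"roll":0,"gripper":5},{"translation":[-74,4,0],"roll":0,"gripper":5},{"translation":[-111,6,0],"roll":0,"gripper":5},{"translation":[-148,8,0],"roll":0,"gripper":5},{"translation":[-185,10,0],"roll":0,"gripper":5}]'>/dev/null
python3 -m creep '[{"translation":[-25,1,0],"roll":0,"gripper":5},{"translation":[-37,2,0],"roll":0,"gripper":5},{"translation":[-37,2,0],"roll":0,"gripper":5},{"translation":[-37,2,0],"roll":0,"gripper":5}]'>/dev/null
python3 to.py .607 -.278 .16
python3 - <<'E'
from m import *
s=cam("side"); print(pix2w(s,180+282/3,100+380/3,.085).round(4))
w=viewer.camera("top"); cv2.imwrite("pics/top3.png",w)
c=cam("top"); g=cv2.medianBlur(cv2.cvtColor(w,cv2.COLOR_BGR2GRAY),3)[170:225,305:365]
G=cv2.resize(g,None,fx=4,fy=4,interpolation=cv2.INTER_CUBIC)
for r0,r1,n in [(24,38,"bore"),(62,84,"rim")]:
    k=cv2.HoughCircles(G,cv2.HOUGH_GRADIENT,1,30,param1=60,param2=15,minRadius=r0,maxRadius=r1)
    if k is not None:
        for x,y,r in k[0][:2]: print(n,r/4,pix2w(c,305+x/4,170+y/4,.085).round(4))
E
```

```text
t 10.87 pos [ 0.6091 -0.2775  0.2672] yaw of tool y -16.5 rel [ -1.3  -1.6 107.2] w 0.0177 F [ 1.  -0.  -0.9]
[ 0.6532 -0.0566  0.085 ]
bore 8.375 [ 0.6533 -0.0609  0.085 ]
rim 17.925 [ 0.6528 -0.0614  0.085 ]
rim 17.425 [ 0.6374 -0.0572  0.085 ]
```

```bash
python3 -m creep '[{"translation":[0,0,30],"roll":0,"gripper":5},{"translation":[0,0,60],"roll":0,"gripper":5},{"translation":[0,0,85],"roll":0,"gripper":5},{"translation":[0,0,107],"roll":0,"gripper":5},{"translation":[0,0,107],"roll":0,"gripper":5}]'>/dev/null
python3 -m creep '[{"translation":[0,0,0],"roll":0,"gripper":5},{"translation":[0,0,0],"roll":0,"gripper":5},{"translation":[0,0,0],"roll":0,"gripper":5},{"translation":[0,0,0],"roll":0,"gripper":5},{"translation":[0,0,0],"roll":0,"gripper":5}]'>/dev/null
python3 to.py .607 -.278 .16
python3 -m creep '[{"translation":[0,0,-30],"roll":0,"gripper":5},{"translation":[0,0,-60],"roll":0,"gripper":5},{"translation":[0,0,-90],"roll":0,"gripper":5},{"translation":[0,0,-107],"roll":0,"gripper":5},{"translation":[0,0,-107],"roll":0,"gripper":5}]'>/dev/null
python3 - <<'E'
from m import *
im=viewer.camera("top"); cv2.imwrite("pics/top4.png",im); h=cv2.cvtColor(im,cv2.COLOR_BGR2HSV); c=cam("top")
print("maple",rect(c,seg(h,(15,40,140),(35,170,255),(310,230,375,330)),.024))
for n,b in [("maple",(310,230,375,330)),("walnut",(225,230,300,330))]:
    s=seg(h,(80,120,80),(100,255,255),b); print(n,rect(c,s,.024),cv2.boundingRect(s))
w=viewer.camera("wrist"); cv2.imwrite("pics/w4.png",w)
E
python3 to.py .468 -.0995 .20
```

```text
t 11.75 pos [ 0.6102 -0.2786  0.1632] yaw of tool y -16.4 rel [-0.3 -3.2  3.2] w 0.0177 F [-0.   0.8 -1.1]
maple (array([ 0.4684, -0.1012,  0.0988,  0.0364]), np.float32(3.5))
maple (array([ 0.4688, -0.102 ,  0.0128,  0.0126]), np.float32(-88.4)) (346, 285, 7, 7)
walnut (array([0.4853, 0.0937, 0.0148, 0.0147]), np.float32(-88.3)) (253, 274, 8, 8)
t 12.27 pos [ 0.6094 -0.2784  0.2694] yaw of tool y -16.4 rel [ 131.7 -186.3   69. ] w 0.0177 F [-0.   0.4 -0.8]
```

```bash
python3 -m creep '[{"translation":[23,-32,0],"roll":0,"gripper":5},{"translation":[46,-64,0],"roll":0,"gripper":5},{"translation":[69,-96,0],"roll":0,"gripper":5},{"translation":[92,-128,0],"roll":0,"gripper":5},{"translation":[115,-160,0],"roll":0,"gripper":5}]'>/dev/null
python3 -m creep '[{"translation":[17,-26,10],"roll":0,"gripper":5},{"translation":[17,-26,35],"roll":0,"gripper":5},{"translation":[17,-26,70],"roll":0,"gripper":5},{"translation":[17,-26,100],"roll":0,"gripper":5},{"translation":[17,-26,100],"roll":0,"gripper":5}]'>/dev/null
python3 to.py .468 -.1 .156
python3 -m creep '[{"translation":[0,0,0],"roll":0,"gripper":5},{"translation":[0,0,0],"roll":0,"gripper":5},{"translation":[0,0,0],"roll":0,"gripper":5}]'>/dev/null
python3 to.py .468 -.1 .156
```

```text
t 13.1 pos [ 0.4632 -0.0968  0.1629] yaw of tool y -16.4 rel [-1.8  5.6  6.8] w 0.0179 F [-1.1  0.6 -1.7]
t 13.35 pos [ 0.4692 -0.0997  0.1697] yaw of tool y -16.4 rel [-0.6 -1.1 13.7] w 0.0177 F [ 0.  -0.  -0.5]
```

```bash
python3 -m creep '[{"translation":[0,0,5],"roll":0,"gripper":5},{"translation":[0,0,10],"roll":0,"gripper":5},{"translation":[0,0,13],"roll":0,"gripper":5},{"translation":[0,0,15],"roll":0,"gripper":5},{"translation":[0,0,15],"roll":0,"gripper":5}]'>/dev/null
python3 to.py .468 -.1 .156
python3 -m creep '[{"translation":[0,0,0],"roll":0,"gripper":5},{"translation":[0,0,0],"roll":0,"gripper":5},{"translation":[0,0,0],"roll":0,"gripper":5}]'
python3 to.py .468 -.1 .156;  python3 - <<'E'
from m import *
w=viewer.camera("side"); cv2.imwrite("pics/crop5.png",cv2.resize(w[130:290,260:450],None,fx=4,fy=4))
E
```

```text
t 13.77 pos [ 0.4691 -0.0996  0.1537] yaw of tool y -16.4 rel [-0.7 -0.9 -2.3] w 0.0176 F [ 1.  -0.9  2.6]
time: 14.02
position: [0.4689, -0.0994, 0.1539]
tool_rot: [0.801, 0.599, 0.0, 0.001]
ft_force: [2.4, -0.5, 2.2]
grip_width: 0.0178
grip_force: 25.0
t 14.02 pos [ 0.4689 -0.0994  0.1539] yaw of tool y -16.4 rel [-0.8 -0.7 -2.1] w 0.0178 F [ 2.4 -0.5  2.2]
```

View pics/crop5.png

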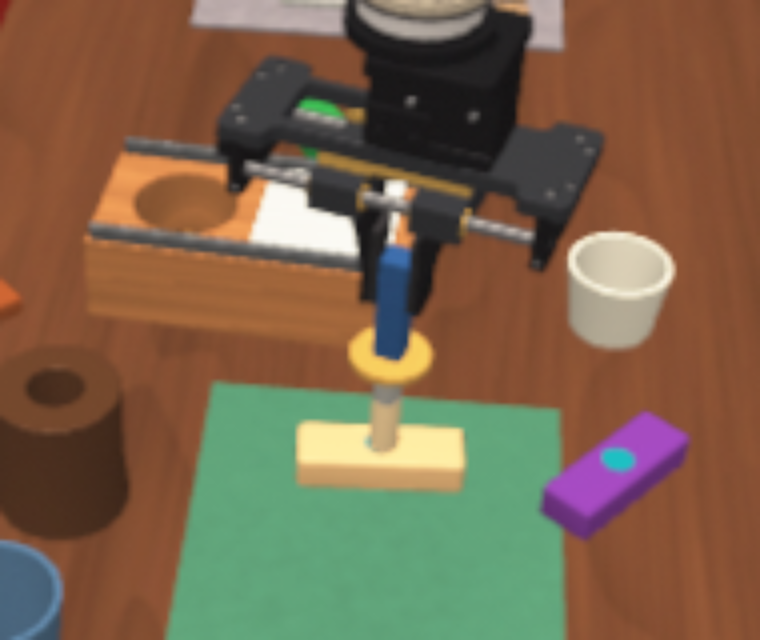

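The bristles press on the maple inlay: crop (385,445), with the inlay peeking out at (370,440), about 2–3 N. The tip is about 6 mm toward −x, and I'll correct for that at the walnut.

```bash
python3 -m creep '[{"translation":[0,0,-20],"roll":0,"gripper":5},{"translation":[0,0,-40],"roll":0,"gripper":5},{"translation":[0,0,-60],"roll":0,"gripper":5},{"translation":[0,0,-60],"roll":0,"gripper":5}]'>/dev/null
python3 - <<'E'
from m import *
im=viewer.camera("top"); cv2.imwrite("pics/top5.png",im); h=cv2.cvtColor(im,cv2.COLOR_BGR2HSV); c=cam("top")
for n,b in [("walnut",(225,230,300,330))]:
    s=seg(h,(80,120,80),(100,255,255),b); print(n,s if s is None else (rect(c,s,.024),cv2.boundingRect(s)))
s=cam("side"); im=viewer.camera("side"); h=cv2.cvtColor(im,cv2.COLOR_BGR2HSV)
for n,b in [("maple",(320,225,390,262)),("walnut",(300,285,390,330))]:
    k=seg(h,(80,120,80),(100,255,255),b); print("side",n,rect(s,k,.024),cv2.boundingRect(k))
E
python3 to.py .489 .093 .156
```

```text
walnut ((array([0.4853, 0.0937, 0.0148, 0.0147]), np.float32(-88.3)), (253, 274, 8, 8))
side maple (array([ 0.4685, -0.0983,  0.0146,  0.0105]), np.float32(6.8)) (352, 239, 7, 4)
side walnut (array([0.4866, 0.0952, 0.019 , 0.0189]), np.float32(-85.4)) (337, 299, 10, 8)
t 14.5 pos [ 0.4675 -0.0987  0.2135] yaw of tool y -16.4 rel [190.  -33.4  57.5] w 0.0182 F [ 0.3  0.3 -1.6]
```

```bash
python3 -m creep '[{"translation":[38,-6,0],"roll":0,"gripper":5},{"translation":[76,-12,0],"roll":0,"gripper":5},{"translation":[114,-20,0],"roll":0,"gripper":5},{"translation":[152,-27,0],"roll":0,"gripper":5},{"translation":[190,-33,10],"roll":0,"gripper":5}]'>/dev/null
python3 -m creep '[{"translation":[0,0,15],"roll":0,"gripper":5},{"translation":[0,0,30],"roll":0,"gripper":5},{"translation":[0,0,40],"roll":0,"gripper":5},{"translation":[0,0,45],"roll":0,"gripper":5},{"translation":[0,0,49],"roll":0,"gripper":5}]'>/dev/null
python3 -m creep '[{"translation":[0,0,0],"roll":0,"gripper":5},{"translation":[0,0,0],"roll":0,"gripper":5},{"translation":[0,0,0],"roll":0,"gripper":5},{"translation":[0,0,0],"roll":0,"gripper":5}]'
python3 to.py .489 .093 .154;  python3 - <<'E'
from m import *
w=viewer.camera("side"); cv2.imwrite("pics/crop6.png",cv2.resize(w[190:330,260:450],None,fx=4,fy=4))
E
```

```text
time: 15.67
position: [0.4903, 0.0922, 0.1551]
tool_rot: [0.801, 0.599, 0.0, 0.0]
ft_force: [-1.2, 0.1, 2.0]
grip_width: 0.0176
grip_force: 25.0
t 15.67 pos [0.4903 0.0922 0.1551] yaw of tool y -16.4 rel [ 0.4 -1.5  1.1] w 0.0176 F [-1.2  0.1  2. ]
```

View pics/crop6.png

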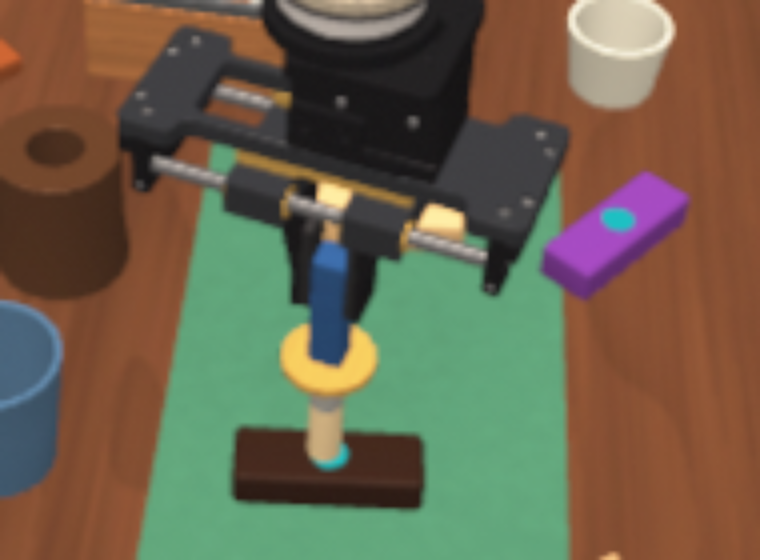

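The bristles press the walnut inlay at crop (328,455), about 3 N. Next is the rinse.

```bash
python3 -m creep '[{"translation":[0,0,-30],"roll":0,"gripper":5},{"translation":[0,0,-60],"roll":0,"gripper":5},{"translation":[0,0,-90],"roll":0,"gripper":5},{"translation":[0,0,-105],"roll":0,"gripper":5},{"translation":[12,38,-105],"roll":0,"gripper":5}]'>/dev/null
python3 -m creep '[{"translation":[12,38,0],"roll":0,"gripper":5},{"translation":[24,76,0],"roll":0,"gripper":5},{"translation":[37,122,0],"roll":0,"gripper":5},{"translation":[37,122,0],"roll":0,"gripper":5},{"translation":[37,122,0],"roll":0,"gripper":5}]'>/dev/null
python3 - <<'E'
from m import *
s=cam("side"); im=viewer.camera("side"); h=cv2.cvtColor(im,cv2.COLOR_BGR2HSV); cv2.imwrite("pics/s7.png",im)
print("side cup bbox", cv2.boundingRect(seg(h,(95,80,20),(125,255,255),(225,255,285,330))), w2pix(s,(.659,.094,.08)).round(1), w2pix(s,(.659,.056,.08)).round(1),w2pix(s,(.659,.132,.08)).round(1))
E
python3 to.py .658 .095 .18
```

```text
side cup bbox (239, 266, 36, 48) [258.1 276.9] [261.8 263.5] [254.2 291. ]
t 16.6 pos [0.6578 0.0939 0.2587] yaw of tool y -16.4 rel [ 1.1 -0.1 78.7] w 0.0178 F [-0.4  0.  -0.1]
```

```bash
python3 -m creep '[{"translation":[0,0,20],"roll":0,"gripper":5},{"translation":[0,0,40],"roll":0,"gripper":5},{"translation":[0,0,60],"roll":0,"gripper":5},{"translation":[0,0,78],"roll":0,"gripper":5},{"translation":[0,0,78],"roll":0,"gripper":5}]'>/dev/null
python3 -m creep '[{"translation":[0,0,0],"roll":0,"gripper":5},{"translation":[0,0,0],"roll":0,"gripper":5},{"translation":[0,0,0],"roll":0,"gripper":5},{"translation":[0,0,0],"roll":0,"gripper":5},{"translation":[0,0,0],"roll":0,"gripper":5}]'>/dev/null
python3 to.py .658 .095 .18
python3 -m creep '[{"translation":[0,0,-20],"roll":0,"gripper":5},{"translation":[0,0,-40],"roll":0,"gripper":5},{"translation":[0,0,-60],"roll":0,"gripper":5},{"translation":[0,0,-85],"roll":0,"gripper":5},{"translation":[0,0,-85],"roll":0,"gripper":5}]'>/dev/null
python3 - <<'E'
from m import *
c=cam("top"); im=viewer.camera("top"); cv2.imwrite("pics/top6.png",im); h=cv2.cvtColor(im,cv2.COLOR_BGR2HSV)
w=viewer.camera("side"); cv2.imwrite("pics/s8.png",w)
E
python3 to.py .657 -.0615 .265
```

```text
t 17.43 pos [0.658  0.0943 0.1829] yaw of tool y -16.4 rel [ 0.7 -0.2  2.9] w 0.0177 F [-0.6 -0.4 -0.5]
t 17.95 pos [0.6582 0.0943 0.2681] yaw of tool y -16.4 rel [-149.8   42.9    3.1] w 0.0177 F [ 0.1 -0.2 -1. ]
```

```bash
python3 -m creep '[{"translation":[-37,11,0],"roll":0,"gripper":5},{"translation":[-74,21,0],"roll":0,"gripper":5},{"translation":[-111,32,0],"roll":0,"gripper":5},{"translation":[-135,39,0],"roll":0,"gripper":5},{"translation":[-150,43,0],"roll":0,"gripper":5}]'>/dev/null
python3 -m creep '[{"translation":[0,0,0],"roll":0,"gripper":5},{"translation":[0,0,0],"roll":0,"gripper":5},{"translation":[0,0,15],"roll":0,"gripper":5},{"translation":[0,0,25],"roll":0,"gripper":5},{"translation":[0,0,25],"roll":0,"gripper":5}]'>/dev/null
python3 to.py .657 -.0615 .147
python3 - <<'E'
from m import *
w=viewer.camera("side"); cv2.imwrite("pics/crop9.png",cv2.resize(w[130:290,200:390],None,fx=4,fy=4))
E
```

```text
t 18.78 pos [ 0.6544 -0.0594  0.2384] yaw of tool y -16.3 rel [-1.4  3.7 91.4] w 0.0177 F [-0.5  0.1 -2.2]
```

View pics/crop9.png

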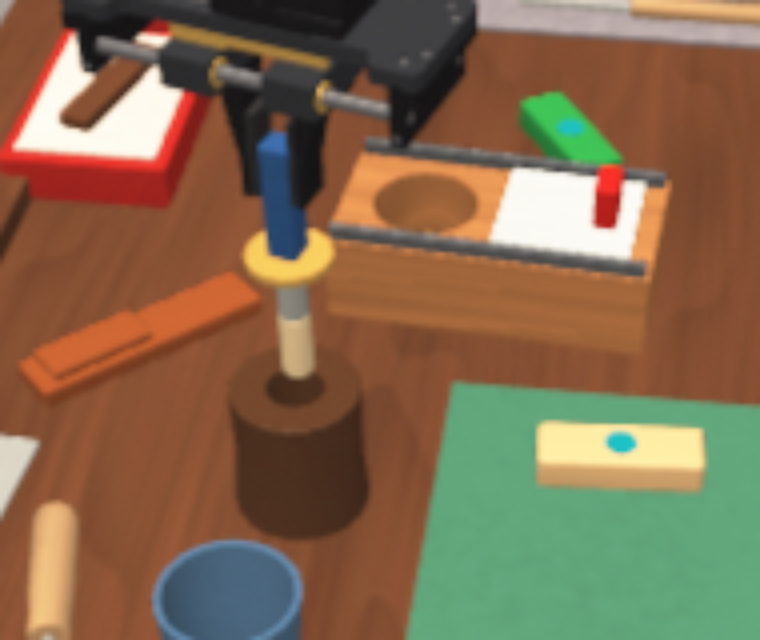

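The tip (297,365) is just above the bore (297,388), so it is aligned. I lower it.

```bash
python3 -m creep '[{"translation":[0,1,15],"roll":0,"gripper":5},{"translation":[0,1,30],"roll":0,"gripper":5},{"translation":[0,1,45],"roll":0,"gripper":5},{"translation":[0,1,60],"roll":0,"gripper":5},{"translation":[0,1,60],"roll":0,"gripper":5}]'
python3 to.py .657 -.0615 .147
```

```text
time: 19.25
position: [0.6555, -0.0605, 0.1787]
tool_rot: [0.8, 0.599, -0.002, -0.002]
ft_force: [0.0, 0.1, -1.0]
grip_width: 0.0177
grip_force: 25.0
t 19.25 pos [ 0.6555 -0.0605  0.1787] yaw of tool y -16.3 rel [-0.5  1.9 31.7] w 0.0177 F [ 0.   0.1 -1. ]
```

```bash
python3 -m creep '[{"translation":[0,0,0],"roll":0,"gripper":5},{"translation":[0,0,12],"roll":0,"gripper":5},{"translation":[0,0,22],"roll":0,"gripper":5},{"translation":[0,0,26],"roll":0,"gripper":5},{"translation":[0,0,26],"roll":0,"gripper":5}]'
python3 -m creep '[{"translation":[0,0,0],"roll":0,"gripper":5},{"translation":[0,0,0],"roll":0,"gripper":5}]'>/dev/null
python3 to.py .657 -.0615 .147
```

```text
time: 19.67
position: [0.6564, -0.0617, 0.1541]
tool_rot: [0.801, 0.599, -0.001, -0.001]
ft_force: [0.8, -0.2, -0.9]
grip_width: 0.0177
grip_force: 25.0
t 19.83 pos [ 0.6577 -0.0621  0.1558] yaw of tool y -16.4 rel [ 0.4 -0.9  8.8] w 0.018 F [-0.3 -0.4 -0.8]
```

```bash
python3 -m creep '[{"translation":[0,0,4],"roll":0,"gripper":5},{"translation":[0,0,7],"roll":0,"gripper":5},{"translation":[0,0,8],"roll":0,"gripper":5},{"translation":[0,0,8],"roll":0,"gripper":5},{"translation":[0,0,8],"roll":0,"gripper":5}]'
python3 to.py .657 -.0615 .147
```

```text
time: 20.25
position: [0.6576, -0.0621, 0.1486]
tool_rot: [0.801, 0.599, 0.0, 0.0]
ft_force: [-1.4, 0.2, 5.1]
grip_width: 0.0181
grip_force: 25.0
t 20.25 pos [ 0.6576 -0.0621  0.1486] yaw of tool y -16.4 rel [ 0.4 -0.8  1.6] w 0.0181 F [-1.4  0.2  5.1]
```

```bash
python3 -m creep '[{"translation":[0,0,0],"roll":0,"gripper":30},{"translation":[0,0,0],"roll":0,"gripper":50},{"translation":[0,0,0],"roll":0,"gripper":70},{"translation":[0,0,0],"roll":0,"gripper":80},{"translation":[0,0,0],"roll":0,"gripper":80}]'>/dev/null
python3 -m creep '[{"translation":[0,0,0],"roll":0,"gripper":80},{"translation":[0,0,0],"roll":0,"gripper":80},{"translation":[0,0,0],"roll":0,"gripper":80},{"translation":[0,0,0],"roll":0,"gripper":80},{"translation":[0,0,0],"roll":0,"gripper":80}]'>/dev/null
python3 -m creep '[{"translation":[0,0,-30],"roll":0,"gripper":80},{"translation":[0,0,-60],"roll":0,"gripper":80},{"translation":[0,0,-90],"roll":0,"gripper":80},{"translation":[0,0,-105],"roll":0,"gripper":80},{"translation":[0,0,-105],"roll":0,"gripper":80}]'
python3 - <<'E'
from m import *
w=viewer.camera("side"); cv2.imwrite("pics/crop10.png",cv2.resize(w[130:290,200:390],None,fx=4,fy=4))
im=viewer.camera("top"); cv2.imwrite("pics/top10.png",im)
E
```

```text
time: 21.5
position: [0.66, -0.0626, 0.2577]
tool_rot: [0.801, 0.599, 0.003, 0.004]
ft_force: [0.4, 0.8, 0.8]
grip_width: 0.0797
grip_force: 0.0
```

View pics/crop10.png

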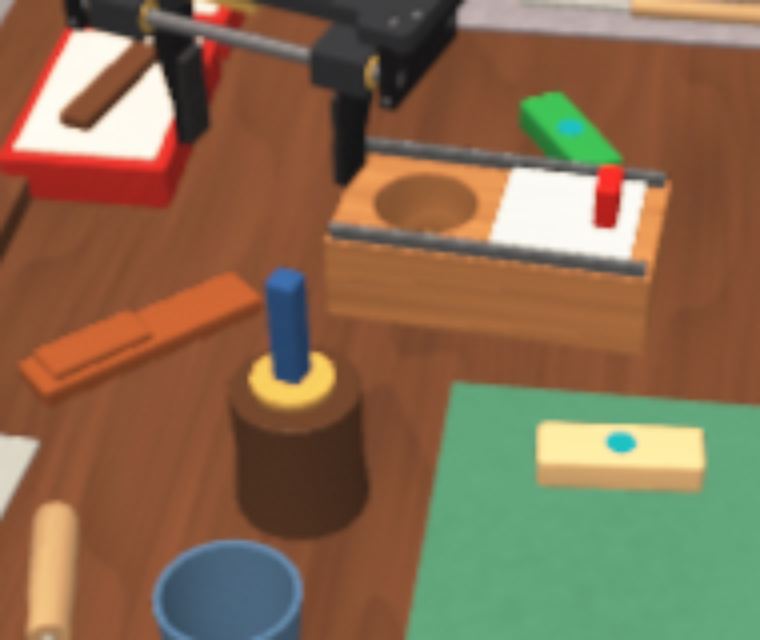

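The brush hangs upright in its stand, collar at (292,378). Now I close the cover.

```bash
python3 -m creep '[{"translation":[-37,-15,0],"roll":-6,"gripper":80},{"translation":[-74,-30,0],"roll":-12,"gripper":80},{"translation":[-111,-45,0],"roll":-12,"gripper":80},{"translation":[-148,-60,0],"roll":-12,"gripper":80},{"translation":[-185,-75,0],"roll":-12,"gripper":80}]'>/dev/null
python3 to.py .491 -.2705 .089
```

```text
t 22.02 pos [ 0.5308 -0.2185  0.2502] yaw of tool y -4.4 rel [-55.2 -35.  161.2] w 0.08 F [ 0.5 -0.8 -0.6]
```

```bash
python3 -m creep '[{"translation":[-30,-19,0],"roll":0,"gripper":80},{"translation":[-52,-32,20],"roll":0,"gripper":80},{"translation":[-52,-32,50],"roll":0,"gripper":80},{"translation":[-52,-32,80],"roll":0,"gripper":80},{"translation":[-52,-32,80],"roll":0,"gripper":80}]'>/dev/null
python3 -m creep '[{"translation":[0,0,0],"roll":0,"gripper":80},{"translation":[0,0,0],"roll":0,"gripper":80}]'>/dev/null
python3 to.py .491 -.2705 .089
python3 - <<'E'
from m import *
im=cv2.imread("pics/top10.png"); h=cv2.cvtColor(im,cv2.COLOR_BGR2HSV); c=cam("top")
s=seg(h,(0,170,120),(6,255,255),(410,230,465,300)); print(s if s is None else (cv2.boundingRect(s),rect(c,s,.098)))
E
```

```text
t 22.6 pos [ 0.4976 -0.2675  0.1726] yaw of tool y -4.4 rel [-3.5 -6.3 83.6] w 0.08 F [ 0.5  0.3 -0. ]
((431, 277, 14, 7), (array([ 0.4899, -0.2679,  0.0259,  0.0117]), np.float32(-88.4)))
```

```bash
python3 -m creep '[{"translation":[-2,-6,25],"roll":0,"gripper":80},{"translation":[-2,-6,50],"roll":0,"gripper":80},{"translation":[-2,-6,70],"roll":0,"gripper":70},{"translation":[-2,-6,82],"roll":0,"gripper":60},{"translation":[-2,-6,82],"roll":0,"gripper":50}]'>/dev/null
python3 to.py .491 -.2705 .089
python3 -m creep '[{"translation":[0,0,0],"roll":0,"gripper":5},{"translation":[0,0,0],"roll":0,"gripper":5},{"translation":[0,0,0],"roll":0,"gripper":5},{"translation":[0,0,0],"roll":0,"gripper":5},{"translation":[0,0,0],"roll":0,"gripper":5}]' 20 >/dev/null
python3 -m creep '[{"translation":[0,0,0],"roll":0,"gripper":5},{"translation":[0,0,0],"roll":0,"gripper":5},{"translation":[0,0,0],"roll":0,"gripper":5},{"translation":[0,0,0],"roll":0,"gripper":5},{"translation":[0,0,0],"roll":0,"gripper":5}]'
python3 to.py .491 -.2705 .089
```

```text
t 23.02 pos [ 0.4912 -0.2686  0.0898] yaw of tool y -4.3 rel [-1.9 -0.   0.8] w 0.067 F [0.1 0.1 0.9]
time: 23.85
position: [0.4912, -0.2693, 0.0907]
tool_rot: [0.734, 0.679, 0.0, 0.0]
ft_force: [-0.4, -0.1, 2.2]
grip_width: 0.0161
grip_force: 20.0
t 23.85 pos [ 0.4912 -0.2693  0.0907] yaw of tool y -4.4 rel [-1.2 -0.1  1.7] w 0.0161 F [-0.4 -0.1  2.2]
```

```bash
python3 -m creep '[{"translation":[0,15,0],"roll":0,"gripper":5},{"translation":[0,30,0],"roll":0,"gripper":5},{"translation":[0,45,0],"roll":0,"gripper":5},{"translation":[0,60,0],"roll":0,"gripper":5},{"translation":[0,75,0],"roll":0,"gripper":5}]' >/dev/null
python3 -m creep '[{"translation":[0,8,0],"roll":0,"gripper":5},{"translation":[0,13,0],"roll":0,"gripper":5},{"translation":[0,13,0],"roll":0,"gripper":5},{"translation":[0,13,0],"roll":0,"gripper":5}]'
python3 -m creep '[{"translation":[0,2,0],"roll":0,"gripper":5},{"translation":[0,4,0],"roll":0,"gripper":5},{"translation":[0,5,0],"roll":0,"gripper":5},{"translation":[0,5,0],"roll":0,"gripper":5}]'
python3 to.py .491 -.2705 .089
```

```text
time: 24.6
position: [0.5796, -0.2766, 0.0907]
tool_rot: [0.734, 0.679, 0.0, 0.001]
ft_force: [-0.0, -2.6, 1.1]
grip_width: 0.0165
grip_force: 20.0
time: 24.93
position: [0.5837, -0.277, 0.0907]
tool_rot: [0.734, 0.679, -0.0, 0.0]
ft_force: [-1.4, -4.6, 2.7]
grip_width: 0.0157
grip_force: 20.0
t 24.93 pos [ 0.5837 -0.277   0.0907] yaw of tool y -4.4 rel [ -0.7 -92.9   1.7] w 0.0157 F [-1.4 -4.6  2.7]
```

```bash
python3 -m creep '[{"translation":[0,1,0],"roll":0,"gripper":5},{"translation":[0,2,0],"roll":0,"gripper":5},{"translation":[0,3,0],"roll":0,"gripper":5},{"translation":[0,3,0],"roll":0,"gripper":5}]'
python3 to.py .491 -.2705 .089
```

```text
time: 25.27
position: [0.586, -0.2771, 0.0907]
tool_rot: [0.734, 0.68, -0.001, -0.001]
ft_force: [-5.2, -5.8, 5.0]
grip_width: 0.0159
grip_force: 20.0
t 25.27 pos [ 0.586  -0.2771  0.0907] yaw of tool y -4.4 rel [ -0.7 -95.2   1.9] w 0.0159 F [-5.2 -5.8  5. ]
```

```bash
python3 -m creep '[{"translation":[0,0,0],"roll":0,"gripper":40},{"translation":[0,0,0],"roll":0,"gripper":40},{"translation":[0,0,0],"roll":0,"gripper":60},{"translation":[0,0,0],"roll":0,"gripper":60},{"translation":[0,0,0],"roll":0,"gripper":60}]' >/dev/null
python3 -m creep '[{"translation":[0,0,-30],"roll":0,"gripper":60},{"translation":[0,0,-70],"roll":0,"gripper":60},{"translation":[0,0,-110],"roll":0,"gripper":60},{"translation":[10,-10,-110],"roll":7,"gripper":60},{"translation":[40,-30,-110],"roll":14,"gripper":60}]' >/dev/null
python3 -m creep '[{"translation":[30,-18,0],"roll":7,"gripper":60},{"translation":[60,-36,0],"roll":14,"gripper":60},{"translation":[60,-36,0],"roll":21,"gripper":60},{"translation":[60,-36,0],"roll":28,"gripper":60},{"translation":[60,-36,0],"roll":35,"gripper":60}]' >/dev/null
python3 -m creep '[{"translation":[0,0,0],"roll":7,"gripper":60},{"translation":[0,0,0],"roll":14,"gripper":60},{"translation":[0,0,0],"roll":21,"gripper":60},{"translation":[0,0,0],"roll":28,"gripper":60},{"translation":[0,0,0],"roll":33,"gripper":60}]' >/dev/null
python3 - <<'E'
from m import *
im=viewer.camera("top"); cv2.imwrite("pics/top11.png",im); h=cv2.cvtColor(im,cv2.COLOR_BGR2HSV); c=cam("top")
print("maple",rect(c,seg(h,(15,40,140),(35,170,255),(300,230,385,335)),.024))
for n,b in [("maple",(310,230,375,330)),("walnut",(225,230,300,330))]:
    s=seg(h,(80,120,80),(100,255,255),b); print(n,s if s is None else (rect(c,s,.024),cv2.boundingRect(s)))
w=viewer.camera("side"); cv2.imwrite("pics/s11.png",w); h=cv2.cvtColor(w,cv2.COLOR_BGR2HSV);s=cam("side")
for n,b in [("maple",(320,215,400,280)),("walnut",(300,280,400,340))]:
    k=seg(h,(80,120,80),(100,255,255),b); print("side",n,rect(s,k,.024),cv2.boundingRect(k))
E
python3 to.py .4685 -.1 .032
```

```text
maple (array([ 0.468 , -0.1009,  0.0987,  0.036 ]), np.float32(1.3))
maple ((array([ 0.4688, -0.102 ,  0.0128,  0.0126]), np.float32(-88.4)), (346, 285, 7, 7))
walnut ((array([0.4853, 0.0937, 0.0148, 0.0147]), np.float32(-88.3)), (253, 274, 8, 8))
side maple (array([ 0.4694, -0.0995,  0.0142,  0.0138]), np.float32(41.9)) (352, 238, 7, 5)
side walnut (array([0.4866, 0.0952, 0.019 , 0.0189]), np.float32(-85.4)) (337, 299, 10, 8)
t 27.03 pos [ 0.5448 -0.1658  0.2004] yaw of tool y -86.4 rel [-72.  -70.4 168.5] w 0.06 F [ 0.9 -0.5 -0.7]
```

View pics/top11.png

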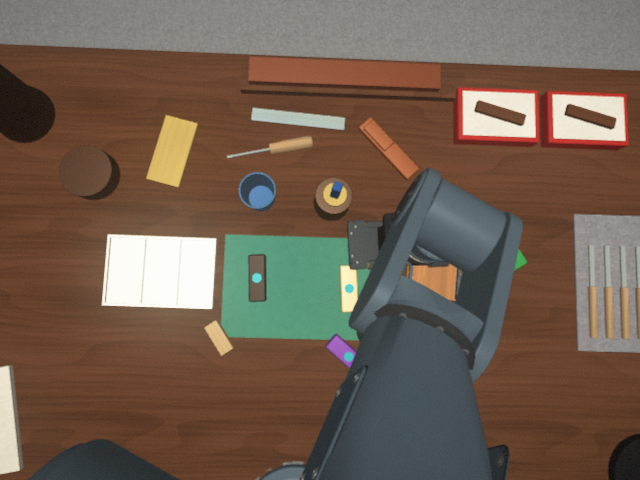

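The top view is unchanged: maple at (349,288), walnut at (257,278), brush in its stand at (334,195). I grasp the maple.

```bash
python3 -m creep '[{"translation":[-28,-28,0],"roll":0,"gripper":64},{"translation":[-56,-56,0],"roll":0,"gripper":64},{"translation":[-72,-70,20],"roll":0,"gripper":64},{"translation":[-72,-70,60],"roll":0,"gripper":64},{"translation":[-72,-70,90],"roll":0,"gripper":64}]' >/dev/null
python3 -m creep '[{"translation":[0,0,0],"roll":0,"gripper":64},{"translation":[0,0,20],"roll":0,"gripper":64},{"translation":[0,0,40],"roll":0,"gripper":64},{"translation":[0,0,40],"roll":0,"gripper":64}]' >/dev/null
python3 to.py .4685 -.1005 .032
```

```text
t 27.78 pos [ 0.4679 -0.1005  0.0692] yaw of tool y -86.3 rel [ 0.7  0.1 37.2] w 0.0641 F [-0.7 -0.3  0.9]
```

```bash
python3 -m creep '[{"translation":[0,0,15],"roll":0,"gripper":64},{"translation":[0,0,30],"roll":0,"gripper":64},{"translation":[0,0,36],"roll":0,"gripper":64},{"translation":[0,0,36],"roll":0,"gripper":64},{"translation":[0,0,36],"roll":0,"gripper":64}]' >/dev/null
python3 to.py .4685 -.1005 .032
python3 -m creep '[{"translation":[0,0,0],"roll":0,"gripper":20},{"translation":[0,0,0],"roll":0,"gripper":20},{"translation":[0,0,0],"roll":0,"gripper":20},{"translation":[0,0,0],"roll":0,"gripper":20},{"translation":[0,0,0],"roll":0,"gripper":20}]' 20 >/dev/null
python3 -m creep '[{"translation":[0,0,0],"roll":0,"gripper":20},{"translation":[0,0,0],"roll":0,"gripper":20},{"translation":[0,0,0],"roll":0,"gripper":20}]' 20
python3 to.py .4685 -.1005 .032
```

```text
t 28.2 pos [ 0.4692 -0.1011  0.0355] yaw of tool y -86.4 rel [-0.7 -0.6  3.5] w 0.0637 F [ 0.5  0.1 -0.5]
time: 28.87
position: [0.4687, -0.1008, 0.0348]
tool_rot: [1.0, 0.031, 0.0, 0.0]
ft_force: [0.3, 0.2, 4.3]
grip_width: 0.036
grip_force: 20.0
t 28.87 pos [ 0.4687 -0.1008  0.0348] yaw of tool y -86.4 rel [-0.2 -0.4  2.8] w 0.036 F [0.3 0.2 4.3]
```

```bash
python3 -m creep '[{"translation":[0,0,-10],"roll":0,"gripper":20},{"translation":[0,0,-25],"roll":0,"gripper":20},{"translation":[0,0,-45],"roll":0,"gripper":20},{"translation":[0,0,-70],"roll":0,"gripper":20},{"translation":[0,0,-90],"roll":0,"gripper":20}]' 25
python3 -m creep '[{"translation":[3,-25,0],"roll":0,"gripper":20},{"translation":[7,-55,0],"roll":0,"gripper":20},{"translation":[11,-90,0],"roll":0,"gripper":20},{"translation":[16,-125,0],"roll":0,"gripper":20},{"translation":[20,-160,0],"roll":0,"gripper":20}]' >/dev/null
python3 -m creep '[{"translation":[4,-35,0],"roll":0,"gripper":20},{"translation":[9,-70,0],"roll":0,"gripper":20},{"translation":[13,-105,0],"roll":0,"gripper":20},{"translation":[18,-140,0],"roll":0,"gripper":20},{"translation":[22,-170,0],"roll":0,"gripper":20}]' >/dev/null
python3 -m creep '[{"translation":[4,-35,0],"roll":1,"gripper":20},{"translation":[8,-65,0],"roll":3,"gripper":20},{"translation":[8,-70,0],"roll":3,"gripper":20},{"translation":[8,-70,0],"roll":3,"gripper":20},{"translation":[8,-70,0],"roll":3,"gripper":20}]' >/dev/null
python3 to.py .4935 .301 .04
python3 - <<'E'
from m import *
w=viewer.camera("side"); cv2.imwrite("pics/s12.png",w)
E
```

```text
time: 29.28
position: [0.4684, -0.1006, 0.126]
tool_rot: [1.0, 0.031, -0.0, -0.0]
ft_force: [0.5, 0.3, -0.9]
grip_width: 0.0356
grip_force: 25.0
t 30.53 pos [0.4925 0.3011 0.1245] yaw of tool y -89.3 rel [ 1.2  0.  84.5] w 0.0358 F [ 0.2  0.7 -0.1]
```

View pics/s12.png

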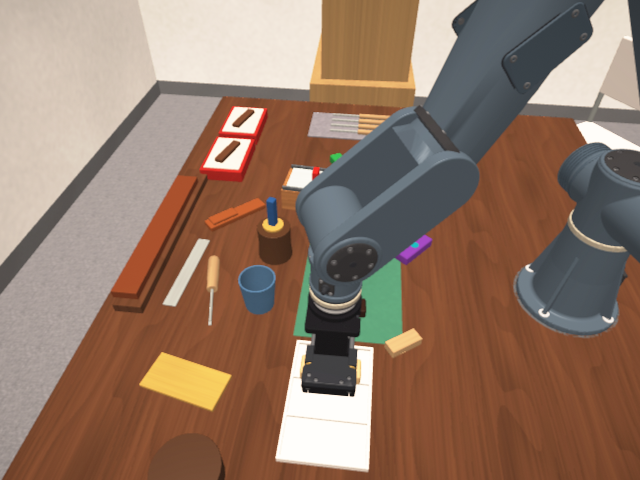

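The gripper is over the middle of the tray at (330,370), opening 35.8 mm, so it still holds the maple. I lower and release.

```bash
python3 -m creep '[{"translation":[0,0,25],"roll":0,"gripper":20},{"translation":[0,0,50],"roll":0,"gripper":20},{"translation":[0,0,70],"roll":0,"gripper":20},{"translation":[0,0,80],"roll":0,"gripper":20},{"translation":[0,0,82],"roll":0,"gripper":20}]'>/dev/null
python3 -m creep '[{"translation":[0,0,0],"roll":0,"gripper":20},{"translation":[0,0,0],"roll":0,"gripper":20},{"translation":[0,0,0],"roll":0,"gripper":20}]'
python3 to.py .4935 .301 .04
```

```text
time: 31.25
position: [0.4943, 0.3016, 0.0438]
tool_rot: [1.0, 0.005, 0.001, -0.0]
ft_force: [0.3, -0.8, -0.9]
grip_width: 0.0356
grip_force: 25.0
t 31.25 pos [0.4943 0.3016 0.0438] yaw of tool y -89.4 rel [-0.9  0.6  3.8] w 0.0356 F [ 0.3 -0.8 -0.9]
```

```bash
python3 -m creep '[{"translation":[0,0,2],"roll":0,"gripper":20},{"translation":[0,0,4],"roll":0,"gripper":20},{"translation":[0,0,4],"roll":0,"gripper":20},{"translation":[0,0,4],"roll":0,"gripper":20}]'
python3 -m creep '[{"translation":[0,0,0],"roll":0,"gripper":46},{"translation":[0,0,0],"roll":0,"gripper":50},{"translation":[0,0,0],"roll":0,"gripper":50},{"translation":[0,0,0],"roll":0,"gripper":50},{"translation":[0,0,0],"roll":0,"gripper":50}]'
python3 -m creep '[{"translation":[0,0,-25],"roll":0,"gripper":50},{"translation":[0,0,-60],"roll":0,"gripper":60},{"translation":[0,0,-100],"roll":0,"gripper":64},{"translation":[0,30,-120],"roll":0,"gripper":64},{"translation":[0,60,-120],"roll":0,"gripper":64}]'>/dev/null
python3 -m creep '[{"translation":[0,36,0],"roll":0,"gripper":64},{"translation":[0,72,0],"roll":0,"gripper":64},{"translation":[0,85,0],"roll":0,"gripper":64},{"translation":[0,85,0],"roll":0,"gripper":64}]'>/dev/null
python3 - <<'E'
from m import *
im=viewer.camera("wrist"); cv2.imwrite("pics/w13.png",im)
w=viewer.camera("side"); cv2.imwrite("pics/s13.png",w); h=cv2.cvtColor(w,cv2.COLOR_BGR2HSV);s=cam("side")
for n,b in [("maple",(280,340,375,470)),("walnut",(270,270,420,340))]:
    k=seg(h,(80,120,80),(100,255,255),b); print("side",n,None if k is None else (rect(s,k,.024),cv2.boundingRect(k)))
im=viewer.camera("top"); cv2.imwrite("pics/top13.png",im); h=cv2.cvtColor(im,cv2.COLOR_BGR2HSV); c=cam("top")
for n,b in [("maple",(100,230,218,310)),("walnut",(225,230,320,340))]:
    k=seg(h,(80,120,80),(100,255,255),b); print("top",n,None if k is None else (rect(c,k,.026),cv2.boundingRect(k)))
k=seg(h,(0,0,0),(179,140,75),(235,240,290,320)); print(None if k is None else rect(c,k,.024))
E
python3 to.py .486 .0945 .034
```

```text
time: 31.58
position: [0.4941, 0.3019, 0.0398]
tool_rot: [1.0, 0.005, 0.001, -0.0]
ft_force: [-1.4, -0.6, 5.8]
grip_width: 0.0358
grip_force: 25.0
time: 32.0
position: [0.4932, 0.3016, 0.0383]
tool_rot: [1.0, 0.005, -0.0, 0.0]
ft_force: [0.4, -0.4, -0.5]
grip_width: 0.049
grip_force: 0.0
side maple ((array([0.4946, 0.3007, 0.016 , 0.0155]), np.float32(5.8)), (324, 388, 10, 9))
side walnut ((array([0.4845, 0.0963, 0.0167, 0.0146]), np.float32(-86.2)), (339, 300, 8, 7))
top maple None
top walnut None
(array([0.4723, 0.0753, 0.0628, 0.    ]), np.float32(2.3))
t 32.9 pos [0.4949 0.157  0.1585] yaw of tool y -89.4 rel [ -9.6  62.4 124.5] w 0.0642 F [0.6 0.5 0. ]
```

View pics/top13.png

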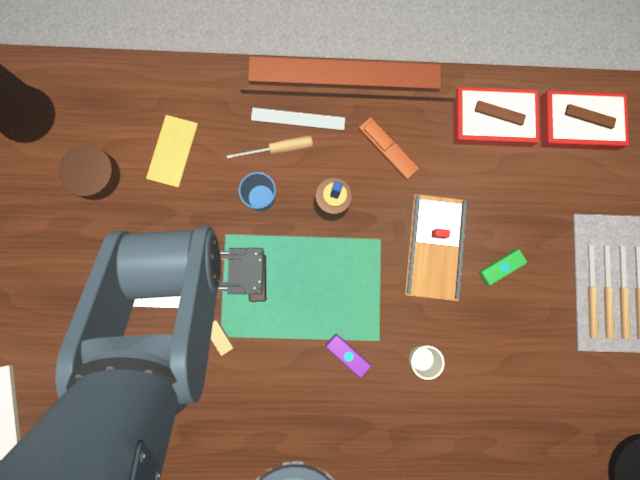

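Maple lies in the middle bay at (0.495,0.301), the cover looks shut at (440,215), and walnut is where it was, at (257,280). I grasp the walnut.

```bash
python3 -m creep '[{"translation":[-5,35,0],"roll":-1,"gripper":64},{"translation":[-10,62,0],"roll":-1,"gripper":64},{"translation":[-10,62,30],"roll":-1,"gripper":64},{"translation":[-10,62,60],"roll":-1,"gripper":64},{"translation":[-10,62,85],"roll":-1,"gripper":64}]' >/dev/null
python3 -m creep '[{"translation":[0,0,0],"roll":0,"gripper":64},{"translation":[0,0,0],"roll":0,"gripper":64},{"translation":[0,0,0],"roll":0,"gripper":64}]' >/dev/null
python3 - <<'E'
from m import *
w=viewer.camera("side"); h=cv2.cvtColor(w,cv2.COLOR_BGR2HSV);s=cam("side")
k=seg(h,(80,120,80),(100,255,255),(270,270,420,340)); print(None if k is None else (rect(s,k,.024),cv2.boundingRect(k)))
cv2.imwrite("pics/s14.png",w)
E
python3 to.py .486 .0945 .034
```

```text
None
t 33.62 pos [0.4866 0.0952 0.0747] yaw of tool y -88.3 rel [-0.8  0.7 40.7] w 0.0642 F [-0.5  0.2  0.3]
```

```bash
python3 -m creep '[{"translation":[0,0,15],"roll":0,"gripper":64},{"translation":[0,0,30],"roll":0,"gripper":64},{"translation":[0,0,40],"roll":0,"gripper":64},{"translation":[0,0,42],"roll":0,"gripper":64},{"translation":[0,0,42],"roll":0,"gripper":64}]' >/dev/null
python3 to.py .4855 .0945 .032
python3 -m creep '[{"translation":[0,0,0],"roll":0,"gripper":20},{"translation":[0,0,0],"roll":0,"gripper":20},{"translation":[0,0,0],"roll":0,"gripper":20},{"translation":[0,0,0],"roll":0,"gripper":20},{"translation":[0,0,0],"roll":0,"gripper":20}]' 25 >/dev/null
python3 -m creep '[{"translation":[0,0,0],"roll":0,"gripper":20},{"translation":[0,0,0],"roll":0,"gripper":20},{"translation":[0,0,0],"roll":0,"gripper":20}]' 25
python3 -m creep '[{"translation":[0,0,-10],"roll":0,"gripper":20},{"translation":[0,0,-25],"roll":0,"gripper":20},{"translation":[0,0,-45],"roll":0,"gripper":20},{"translation":[0,0,-70],"roll":0,"gripper":20},{"translation":[0,0,-90],"roll":0,"gripper":20}]' 25
python3 to.py .493 .226 .038
```

```text
t 34.03 pos [0.4857 0.0946 0.0318] yaw of tool y -88.4 rel [-0.2  0.1 -0.2] w 0.0642 F [ 0.5 -0.1 -0.5]
time: 34.7
position: [0.4857, 0.0945, 0.0318]
tool_rot: [1.0, 0.014, 0.0, 0.0]
ft_force: [0.7, -0.3, 3.8]
grip_width: 0.0358
grip_force: 24.8
time: 35.12
position: [0.4853, 0.0945, 0.123]
tool_rot: [1.0, 0.014, -0.0, 0.0]
ft_force: [-0.5, -0.3, -0.8]
grip_width: 0.0358
grip_force: 24.8
t 35.12 pos [0.4853 0.0945 0.123 ] yaw of tool y -88.4 rel [  11.4 -131.3   85. ] w 0.0358 F [-0.5 -0.3 -0.8]
```

```bash
python3 -m creep '[{"translation":[3,-30,0],"roll":0,"gripper":20},{"translation":[6,-65,0],"roll":1,"gripper":20},{"translation":[9,-100,0],"roll":1,"gripper":20},{"translation":[11,-131,0],"roll":1,"gripper":20},{"translation":[11,-131,0],"roll":1,"gripper":20}]' >/dev/null
python3 -m creep '[{"translation":[0,0,20],"roll":0,"gripper":20},{"translation":[0,0,45],"roll":0,"gripper":20},{"translation":[0,0,65],"roll":0,"gripper":20},{"translation":[0,0,75],"roll":0,"gripper":20},{"translation":[0,0,80],"roll":0,"gripper":20}]' >/dev/null
python3 -m creep '[{"translation":[0,0,0],"roll":0,"gripper":20},{"translation":[0,0,0],"roll":0,"gripper":20},{"translation":[0,0,0],"roll":0,"gripper":20}]'
python3 to.py .493 .226 .037
```

```text
time: 36.2
position: [0.4937, 0.2257, 0.0426]
tool_rot: [1.0, 0.005, 0.001, -0.0]
ft_force: [-0.4, -0.2, -0.5]
grip_width: 0.0358
grip_force: 24.8
t 36.2 pos [0.4937 0.2257 0.0426] yaw of tool y -89.4 rel [-0.7 -0.3  5.6] w 0.0358 F [-0.4 -0.2 -0.5]
```

```bash
python3 -m creep '[{"translation":[0,0,2],"roll":0,"gripper":20},{"translation":[0,0,4],"roll":0,"gripper":20},{"translation":[0,0,5],"roll":0,"gripper":20},{"translation":[0,0,5],"roll":0,"gripper":20}]'
python3 -m creep '[{"translation":[0,0,0],"roll":0,"gripper":46},{"translation":[0,0,0],"roll":0,"gripper":50},{"translation":[0,0,0],"roll":0,"gripper":50},{"translation":[0,0,0],"roll":0,"gripper":50},{"translation":[0,0,0],"roll":0,"gripper":50}]' >/dev/null
python3 -m creep '[{"translation":[0,0,-25],"roll":0,"gripper":50},{"translation":[0,0,-60],"roll":0,"gripper":60},{"translation":[0,0,-100],"roll":0,"gripper":64},{"translation":[0,0,-140],"roll":0,"gripper":64},{"translation":[0,35,-160],"roll":0,"gripper":64}]'>/dev/null
python3 -m creep '[{"translation":[0,40,0],"roll":0,"gripper":64},{"translation":[0,80,0],"roll":0,"gripper":64},{"translation":[0,120,0],"roll":0,"gripper":64},{"translation":[0,160,0],"roll":0,"gripper":64},{"translation":[0,200,0],"roll":0,"gripper":64}]'>/dev/null
python3 - <<'E'
from m import *
im=viewer.camera("top"); cv2.imwrite("pics/top15.png",im); h=cv2.cvtColor(im,cv2.COLOR_BGR2HSV); c=cam("top")
k=cv2.inRange(h,(80,120,80),(100,255,255)); n,_,st,ce=cv2.connectedComponentsWithStats(k)
print([(ce[i].round(1).tolist(),pix2w(c,*ce[i],.029)[:2].round(4).tolist()) for i in range(1,n) if st[i,4]>15])
s=seg(h,(0,0,140),(179,60,255),(405,190,470,262)); print("cover",None if s is None else rect(c,s,.065))
print(telemetry.get_obs()["time"])
A=cv2.resize(im[225:315,95:225],(780,540)); cv2.imwrite("pics/crop15.png",im[150:350,90:490].repeat(2,0).repeat(2,1)[:600,:800])
E
```

```text
time: 36.53
position: [0.4931, 0.2258, 0.0369]
tool_rot: [1.0, 0.005, 0.0, -0.0]
ft_force: [-1.0, 0.1, 1.0]
grip_width: 0.0357
grip_force: 24.8
[([504.6, 267.0], [0.5227, -0.433]), ([157.0, 270.1], [0.4948, 0.3004]), ([193.6, 272.1], [0.4928, 0.2245]), ([349.2, 356.2], [0.3286, -0.1047])]
cover (array([ 0.6088, -0.2801,  0.0906,  0.0897]), np.float32(-4.8))
37.8333
```

View pics/crop15.png

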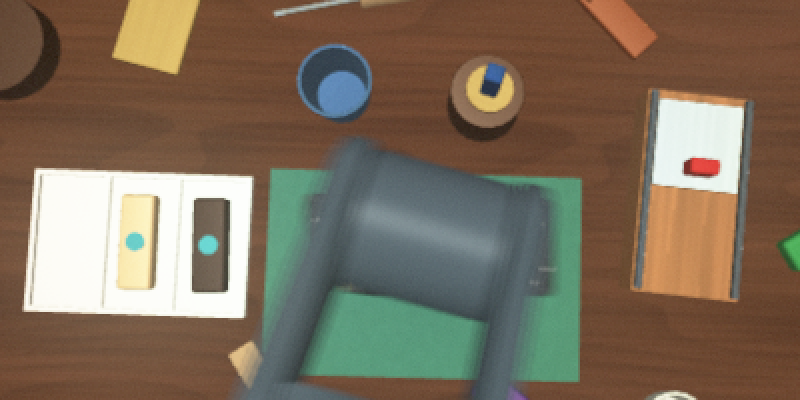

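The final crop shows maple (137,242) and walnut (210,245) flat, one to a bay, inlay up. The brush is in its stand (490,88), the cup upright, and the cover over the well, its centre (0.609,−0.280) matching the well mouth. I settle and hand in.

```bash
python3 -m creep '[{"translation":[0,0,0],"roll":0,"gripper":64},{"translation":[0,0,0],"roll":0,"gripper":64},{"translation":[0,0,0],"roll":0,"gripper":64},{"translation":[0,0,0],"roll":0,"gripper":64},{"translation":[0,0,0],"roll":0,"gripper":64}]'; python3 -c "from rig import hand_in; print(hand_in())"
```

```text
time: 38.25
position: [0.4951, -0.0078, 0.1965]
tool_rot: [1.0, 0.007, -0.0, -0.0]
ft_force: [-0.4, -0.5, -1.1]
grip_width: 0.0638
grip_force: 0.0
the job is handed in; nothing more can be done
None
```

I handed the job in at 38 s: maple and walnut (no cherry was there) were brushed in order and lie one to a bay, the brush is rinsed and back in its stand, and the cover is shut; the hand-in gave no verdict, so this rests on the pictures and force readings.

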